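Fit the output card in the solenoid test set

ROBOT

A 6-joint arm with a two-finger parallel gripper is mounted at the origin on the work surface. World frame = base frame: x ahead of the robot, y to its left, z up, the work surface at z = 0. Lengths are in m, angles in rad, forces in N, time in s.
With the tool pointing down it reaches from about 0.375 to 0.975 m from the base axis. Payload 3.8 kg.
Tool frame: the origin (TCP) lies midway between the tips of the shut fingers; the grasp point (between the pads) lies 19 mm behind it; x points along the fingers, y is the direction in which the jaws open and shut, and the axes are right-handed (so a half turn about x gives the same grasp; the last joint's range is limited). The gripper opens to 88 mm and grips with 3 to 60 N. Pads are 18 mm wide; open, the fingers measure 123 mm over their backs; the gripper's body (75 mm by 187 mm) begins 45 mm behind the grasp point.
Start: joints at [1.268, 0.264, 1.604, -0, 1.274, -0.037], TCP at [0.177, 0.651, 0.239] pointing down, gripper open.
Joint ranges: [-2.63, 2.63], [-0.94, 2.18], [0.31, 2.57], [-1.31, 4.45], [0, 2.66], [-2.55, 2.55]. Speed limits (rad/s): [2.57, 2.57, 3.14, 3.14, 3.14, 3.14].

INTERFACE

Orientations are given as a rotation vector (axis times angle).
In Python, from workcell import readout, get_image, workorder gives the robot as it stands. The module is installed in compiled form; this text tells all that it offers.
- The arm moves only by the tool step_arm, never from a script. Its argument "plan" is a list of rows, each an object of numbers: "hand": the finger opening in m, from 0 to 0.0881; "x", "y", "z": the shift along the tool's x, y, z in m; "spin": the turn about the tool's x in degrees. A call has 1 to 20 rows; each row is the pose to reach, as a shift and turn from the pose commanded when the call began, along the tool's axes at that moment; what a row does not reach only later rows make up. A row lasts 1/10 s, in which the tool goes at most 50 mm and 8.59 degrees, less where a joint would pass 70% of its speed; a pose out of reach is approached as far as the arm can. A call with a gripper value outside its range is refused whole. The fingers move at their own pace and stop on an object; "force" is the grip in N (left out, the last holds). Time passes only in rows, so rows that repeat a pose let the fingers close. It gives the time, the measured TCP pose, the force and the opening at its end, in the units of the state.
- readout.sense(): the state, without advancing time (a new reading comes with each control period).
- get_image(name): name is "side" or "top"; returns a dict with "img" (480x640x3 uint8, red, green, blue), "fov_y" (degrees; the focal length in pixels is half the picture's height over the tangent of half this angle, whatever the lens; pixels are square), "cx", "cy" (the principal point, pixels), "rvec" (rotation vector, rad) and "tvec" (3), from world to camera coordinates, as OpenCV has them. Camera axes: x right, y down, z forward; pixel columns grow to the right and rows downward; lengths in m; the calibration is good to about 2 mm. A picture is of the moment at which its call begins. There is no depth.
- workorder.close_job(): hands the job in, once; it reports no verdict.
The state is a dict: "clock": time; "q": joint angles; "joint_vel": joint speeds; "tau": joint torques, N m; "position": TCP position; "eef_rot": TCP orientation; "wrist_force": force on the tool from outside, world axes, zero at the start; "wrist_torque": the same for the moment, N m; "width": finger opening in m.
Only numpy, scipy, OpenCV 4.12 (cv2) and the standard library are available. Lean on these libraries where they do the work, as an engineer would, in place of code of your own. Each camera call takes 0.05 s, during which the arm holds its last target.

TASK

Fit the circuit card with the yellow handle bar into the empty place of the solenoid test set: slide it down its two white guides, components facing the same way as on the cards already fitted, and press it fully home in its connector. It stands too close between the other cards to be taken across its handle bar, so draw it out by its two ends, stand it in the free part of the card stand and take it again across the bar. Put it down and lower it, never let it drop, and leave the other cards standing in the stand and the solenoid and the screwdriver where they are.

Things in the scene. Friction and masses are not known exactly. Their poses are not given: they have to be found in the camera images.
- card_centre (a point): centre, half-way up, of the card to fit: green plug-in card with a YELLOW handle bar on top, 60 mm wide (its x), 115 mm high (its z, up), 0.16 kg. Handle bar 60 x 10 x 20 mm (x, y, z), its middle 47.5 mm above this point. Board below the bar 60 mm wide, 5 mm thick (y), 87 mm high. At the bottom a brass tongue 44 mm wide, 5 mm thick, 8 mm high, leaves a square shoulder on each side
- card: the same card: its origin is the middle of the tongue's lower tip, 57.5 mm below its centre; axes as above. The shoulders are 8 mm above this origin
- card_parts_side (a point): point 10.5 mm from the card's centre along its +y: its component side. Components stick out of the +y face by 8 mm up to 17 mm above the card's centre, by 2 mm up to 28 mm above it, all within 21 mm of the middle of the width; the -y face is bare
- stand: fixed card stand: blue base 84 x 184 mm with grey round-topped pins; origin under its centre, x along the width of its cards, y along the row, z up. Pins 13 mm thick, at x -15 and +15 mm, tops 58 mm above the bench, leave 7 mm gaps centred at y -70, -50, -30 (full at the start; the yellow card in any of them) and -10, 10, 30, 50, 70 mm (empty)
- stand_gap (a point): the empty gap at y = +50 mm of the stand, at the level of the rails on which a card's shoulders rest, 18 mm above the bench: a card standing in any gap has its tongue's tip 10 mm and its centre 67.5 mm above the bench and may lean 3 degrees. In the full gaps only 10 mm is free between handle bars, but the ends of the bars are clear. Component sides face the stand's +y
- spare_a_centre (a point): centre of another card in the stand, same size as the card to fit but with a grey handle bar; bystander
- spare_b_centre (a point): centre of a second card with a grey handle bar in the stand; bystander
- cage: fixed test set; origin on the bench under the middle of its card cage, x along the cards' width, y along the row, z up. Side plates 190 mm long at x -38 and +38 mm, 72 mm free between them, tops 147 mm above the bench. Card places at y -50, 0, 50 mm, two of them full, component sides to +y. Blue instrument part at x 41 to 129 mm, with its knobs 121 mm high. End plates 72 mm high at y -93 and 93
- socket: the cage's empty place (any of the three): black connector, white guide each side. Origin at its centre on the cage floor, 12 mm above the bench; axes as the cage. Guides: upright channels, 8 mm wide in y, 64 mm apart in x over their bottoms, ribs reaching in to x -24 and +24; straight from z 16 to 82 mm, then flaring to a mouth at z 97 mm, 17 mm wide in y, 70 mm in x
- socket_seat (a point): middle of the connector's top, 16 mm above the socket's origin. A card that is home has its shoulders at this height: tongue tip 8 mm below it, card centre 49.5 mm above it, handle top 12 mm below the tops of the side plates. Over the last 5 mm sprung contacts grip the tongue: the card does not sink home by its own weight but takes a steady push of about 10 N
- fitted_a: a card with a grey handle bar already fitted in the cage, fixed, at home height; origin on the cage floor in the centre of its place, axes as the cage. Its handle bar is 40 mm clear of one in the next place
- fitted_b: the second card already fitted in the cage, the same
- solenoid: starter solenoid standing on the bench, 52 mm diameter, 88 mm high, steel with a black cap and two copper studs, 0.6 kg; origin at the centre of its underside; bystander
- driver: screwdriver lying on the bench, 180 mm long along its own x axis, black handle at -x; origin under its middle; bystander

How it is judged:
On the way, in this order (a step that is already met when the one before it is completed fails the run):
1. the yellow-handled card stands in the free part of the card stand, let go (y of card in the frame of stand between -0.022 and 0.08 m and x of card in the frame of stand between -0.02 and 0.02 m and z of card in the frame of stand below 0.016 m and angle between card's own z axis and vertical below 0.2 rad and contact force between card and the fingers below 0.05 N), for 0.1 s.
2. the card is home in the connector of the empty place (z of card in the frame of socket between 0.005 and 0.01 m and x of card in the frame of socket between -0.004 and 0.004 m and y of card in the frame of socket between -0.003 and 0.003 m and angle between the z axis of card and the z axis of socket, either way round below 0.06 rad and angle between the x axis of card and the x axis of socket, either way round below 0.06 rad), for 0.2 s.
At the end, for the whole second after the job is handed in: Yellow-handled card home in the empty place: shoulders within 2 mm of the connector top, centred to 4 mm in x and 3 mm in y, straight to 0.06 rad, components to the cage's +y, let go, at rest. Grey cards stand in the stand (moved < 30 mm, lean < 0.25 rad); solenoid, screwdriver moved < 30 mm (all of step 2 and y of card_parts_side in the frame of socket above 0.005 m and linear speed of card below 0.02 m/s and contact force between card and the fingers below 0.05 N and not (distance of spare_a_centre from where it was at the start of the episode above 0.03 m or angle between spare_a_centre's own z axis and vertical above 0.25 rad) and not (distance of spare_b_centre from where it was at the start of the episode above 0.03 m or angle between spare_b_centre's own z axis and vertical above 0.25 rad) and not (distance of solenoid from where it was at the start of the episode above 0.03 m) and not (distance of driver from where it was at the start of the episode above 0.03 m)); the robot touches nothing.
It fails at once if the card is let go and drops (faster than 0.4 m/s with no finger on it) (contact force between card and the fingers below 0.02 N and linear speed of card above 0.4 m/s).
It fails at once if another card is knocked out of the stand or over (moved over 30 mm or leaning over 0.25 rad) ((distance of spare_a_centre from where it was at the start of the episode above 0.03 m or angle between spare_a_centre's own z axis and vertical above 0.25 rad) or (distance of spare_b_centre from where it was at the start of the episode above 0.03 m or angle between spare_b_centre's own z axis and vertical above 0.25 rad)).
It fails at once if the solenoid or the screwdriver is moved by more than 30 mm (distance of any of solenoid, driver from where it was at the start of the episode above 0.03 m).
It also fails if it takes over 66 s, if anything falls off the work surface, if the arm or the gripper's body presses on something with over 40 N, if the wrist force passes 120 N, or if a joint passes its speed limit or range.

## Working session

There is one attempt and no reset: what is moved stays moved. The work goes in short steps, Python scripts to look and compute and a tool call to move; the robot and the scene stay as the last step left them, time stands still between calls to the robot, and variables do not carry over. Pictures are saved under pics/ and viewed, and the job is handed in when it is done.

Besides the shell and the picture viewer there is one more tool, called after "Request:" by a JSON object that holds its "api" and its "payload". step_arm: Moves the arm, as the interface text tells. Its arguments: {"type":"object","properties":{"plan":{"type":"array","items":{"type":"object","properties":{"hand":{"type":"number"},"x":{"type":"number"},"y":{"type":"number"},"z":{"type":"number"},"spin":{"type":"number"}}}},"force":{"type":"number"}},"required":["plan"]}

```bash
mkdir -p pics; ls; python3 - <<'E'
from workcell import readout,get_image
import cv2
s=readout.sense();print(s)
for n in("side","top"):
    d=get_image(n);cv2.imwrite(f"pics/{n}0.png",d["img"][:,:,::-1]);print({k:v for k,v in d.items() if k!="img"})
E
```

```text
pics
{'clock': 0.0, 'q': array([ 1.26807597e+00,  2.64731904e-01,  1.60534567e+00, -7.91820488e-06,
        1.27371460e+00, -3.68581735e-02]), 'joint_vel': array([ 4.94227073e-04,  9.03990675e-04, -9.01535546e-04, -1.47669317e-03,
        1.33349533e-03,  5.33904132e-05]), 'tau': array([-2.11860068e-03, -5.02105951e+01, -3.56869054e+01,  7.24433642e-02,
        2.96249357e-02, -2.00400486e-04]), 'position': array([0.17711715, 0.65061792, 0.23741763]), 'eef_rot': array([ 0.20699722,  1.56106653, -0.21041296]), 'wrist_force': array([0.63852139, 0.02562084, 0.10311851]), 'wrist_torque': array([0.00620956, 0.01527664, 0.02321151]), 'width': 0.08814061483093129}
{'fov_y': 52.34492316544896, 'cx': 310.7215072099522, 'cy': 250.0440194688679, 'rvec': array([ 0.24195506, -2.78393403,  1.30238757]), 'tvec': array([0.47807891, 0.11993566, 0.82379756])}
{'fov_y': 50.51400014818075, 'cx': 314.81093875764793, 'cy': 247.41655144599434, 'rvec': array([ 2.0563338 , -2.1455171 ,  0.24354408]), 'tvec': array([0.01903879, 0.49200754, 0.83384633])}
```

View pics/side0.png

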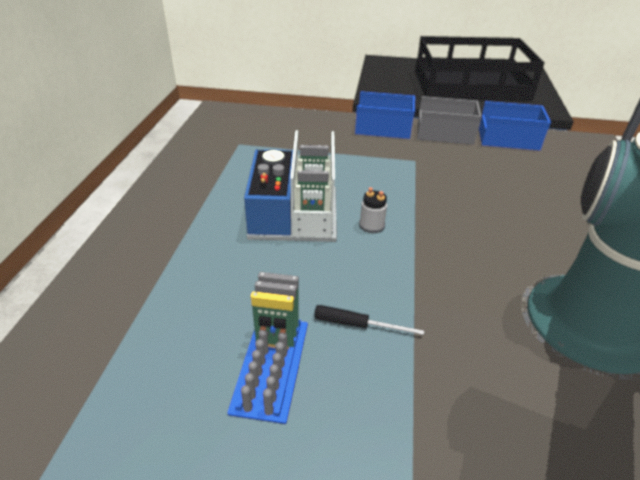

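View pics/top0.png

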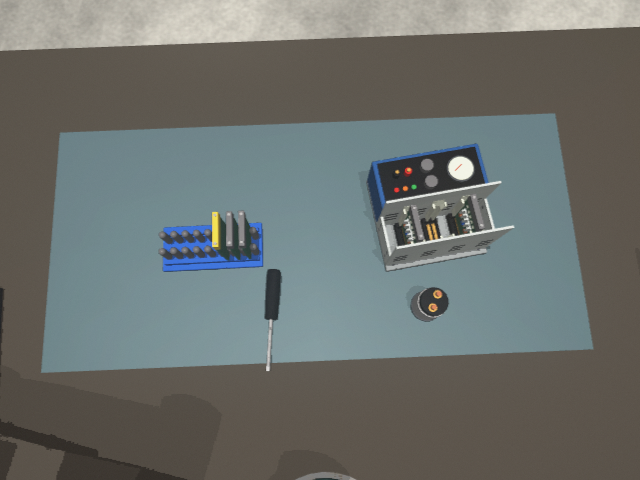

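```bash
cat > h.py <<'E'
import numpy as np,cv2
from scipy.optimize import least_squares
CAL={}
def K(d):
    f=d["img"].shape[0]/2/np.tan(np.radians(d["fov_y"]/2)); return np.array([[f,0,d["cx"]],[0,f,d["cy"]],[0,0,1.]])
def proj(d,P): return cv2.projectPoints(np.asarray(P,float).reshape(-1,1,3),d["rvec"],d["tvec"],K(d),None)[0].reshape(-1,2)
def back(d,px,z):
    R=cv2.Rodrigues(d["rvec"])[0];c=-R.T@d["tvec"];r=R.T@np.linalg.inv(K(d))@np.array([px[0],px[1],1.]);return c+r*(z-c[2])/r[2]
def crop(d,x0,y0,x1,y1,s,fn): cv2.imwrite(fn,cv2.resize(d["img"][y0:y1,x0:x1,::-1],None,fx=s,fy=s,interpolation=cv2.INTER_CUBIC))
E
python3 - <<'E'
from h import *;from workcell import *
import workcell
t=workcell.get_image("top");s=workcell.get_image("side")
import pickle;pickle.dump((t,s),open("im0.pkl","wb"))
crop(t,150,195,280,285,6,"pics/t_stand.png");crop(t,360,135,520,275,5,"pics/t_cage.png")
crop(s,225,265,325,425,4,"pics/s_stand.png");crop(s,235,125,345,245,5,"pics/s_cage.png")
E
```

```text
(no output)
```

View pics/t_stand.png

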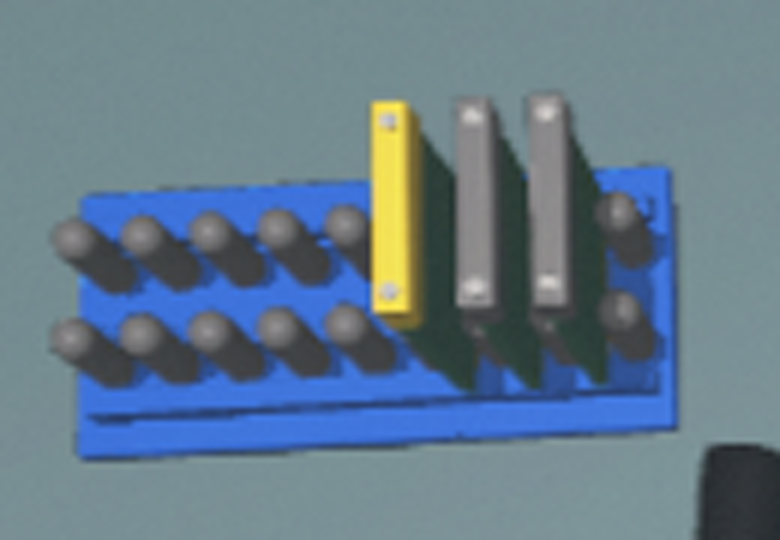

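View pics/t_cage.png

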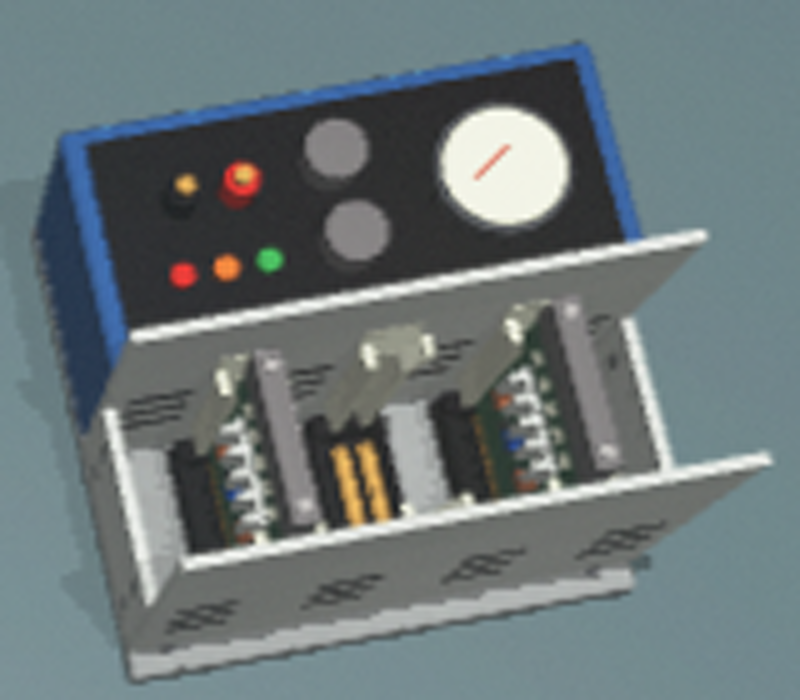

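View pics/s_stand.png

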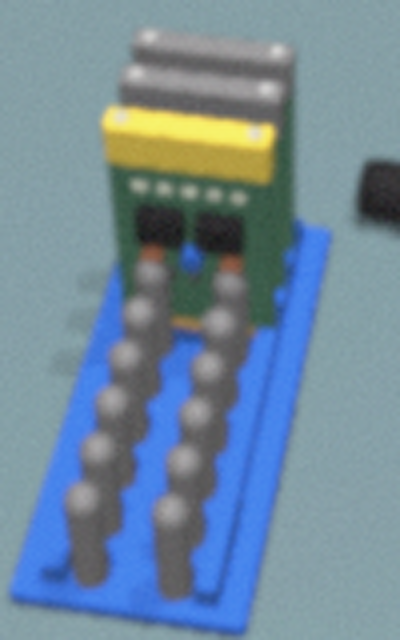

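View pics/s_cage.png

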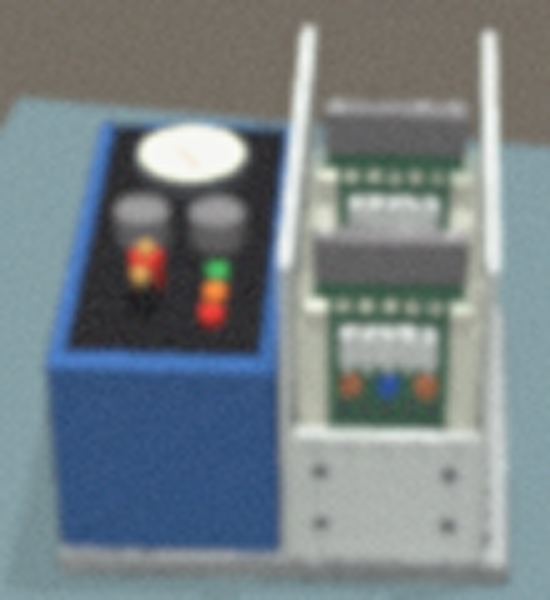

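```bash
cat > fit.py <<'E'
from h import *;import pickle
t,s=pickle.load(open("im0.pkl","rb"))
def c(pts,x,y,k): return np.array(pts,float)/k+[x,y]-0.5+0.5/k
def W(p,L): 
    L=np.asarray(L,float);cc,ss=np.cos(p[2]),np.sin(p[2]);return np.c_[p[0]+cc*L[:,0]-ss*L[:,1],p[1]+ss*L[:,0]+cc*L[:,1],L[:,2]]
def fit(obs,x0,name):
    for sel in ("both","t","s"):
        o=[q for q in obs if sel=="both" or (q[0] is t)==(sel=="t")]
        f=lambda p:np.concatenate([(proj(d,W(p,L))-px).ravel() for d,L,px in o])
        r=least_squares(f,x0,loss="soft_l1");print(name,sel,r.x.round(4),"rms",np.sqrt((f(r.x)**2).mean()).round(2))
        if sel=="both":
            P=r.x
            for d,L,px in o: print((proj(d,W(P,L))-px).round(1).tolist())
    return P
ys=[80,60,40,20,0]
Lp=lambda x,yy:np.array([[x,y,51.5] for y in yy])/1000
st=[(t,Lp(15,ys+[-80]),c([(73,238),(143,234),(211,231),(279,226),(346,222),(622,210)],150,195,6)),
(t,Lp(-15,ys+[-80]),c([(73,337),(143,333),(210,331),(278,326),(346,323),(622,308)],150,195,6)),
(s,Lp(15,ys),c([(84,497),(98,448),(112,402),(127,357),(141,312)],225,265,4)),
(s,Lp(-15,ys),c([(173,511),(184,462),(197,414),(209,368),(221,322)],225,265,4))]
P=fit(st,[.5,.2,0],"stand")
PL=lambda x:np.array([[x,95,147],[x,-95,147]])/1000
cg=[(t,PL(38),c([(132,335),(705,236)],360,135,5)),(t,PL(-38),c([(188,563),(769,460)],360,135,5)),
(s,PL(38),c([(287,262),(308,28)],235,125,5)),(s,PL(-38),c([(493,268),(488,35)],235,125,5))]
Q=fit(cg,[.5,-.2,0],"cage")
# bars
B=lambda y,z:np.array([[30,y+5,z],[30,y-5,z],[-30,y-5,z],[-30,y+5,z]])/1000
print("stand yellow bar top", (proj(t,W(P,B(-30,125)))).round(1).tolist()); print(c([(372,102),(408,102),(412,312),(374,312)],150,195,6).tolist())
for y in(50,0,-50): print("cage",y,((proj(t,W(Q,B(y,135)))-[360,135])*5).round().tolist())
E
python3 fit.py
```

```text
stand both [0.5149 0.1862 0.0109] rms 0.47
[[1.0, -0.0], [0.6, 0.1], [0.6, -0.0], [0.5, 0.2], [0.7, 0.3], [-0.3, -0.0]]
[[0.7, -0.0], [0.5, 0.0], [0.7, -0.2], [0.7, 0.0], [0.8, -0.1], [0.2, 0.1]]
[[-0.2, 1.0], [0.1, 0.8], [0.2, 0.4], [-0.1, 0.3], [-0.3, 0.7]]
[[-0.4, 0.7], [0.1, 0.4], [-0.0, 0.4], [-0.0, 0.4], [-0.2, 0.9]]
stand t [0.515  0.1872 0.0111] rms 0.23
stand s [0.5149 0.1852 0.0092] rms 0.21
cage both [ 0.5173 -0.2177  0.1409] rms 0.55
[[0.0, 0.0], [0.5, -0.7]]
[[-0.8, -0.1], [0.4, -0.9]]
[[-0.2, 0.8], [0.6, 0.0]]
[[0.6, 0.7], [0.7, -0.5]]
cage t [ 0.5167 -0.2175  0.1376] rms 0.45
cage s [ 0.5184 -0.2189  0.1455] rms 0.41
stand yellow bar top [[213.8, 210.8], [219.9, 210.5], [220.3, 246.0], [214.1, 246.3]]
[[211.58333333333334, 211.58333333333334], [217.58333333333334, 211.58333333333334], [218.25000000000003, 246.58333333333334], [211.91666666666669, 246.58333333333334]]
cage 50 [[251.0, 346.0], [281.0, 341.0], [324.0, 517.0], [293.0, 523.0]]
cage 0 [[401.0, 320.0], [431.0, 314.0], [476.0, 490.0], [445.0, 495.0]]
cage -50 [[550.0, 293.0], [580.0, 288.0], [627.0, 462.0], [597.0, 468.0]]
```

```bash
cat > nav.py <<'E'
from workcell import readout
import numpy as np
from scipy.spatial.transform import Rotation as Ro
S=dict(o=np.array([.515,.1865]),a=.0105); C=dict(o=np.array([.5172,-.2180]),a=.141)
def loc(F,x,y):
    c,s=np.cos(F["a"]),np.sin(F["a"]);return F["o"]+[c*x-s*y,s*x+c*y]
def go(xy,z_tcp,jaw=None):
    """needed tool-frame shift to TCP; jaw = desired world yaw of tool y"""
    s=readout.sense();R=Ro.from_rotvec(s["eef_rot"]).as_matrix()
    d=R.T@(np.r_[xy,z_tcp]-s["position"])
    print("pos",s["position"].round(4),"w",round(s["width"],4),"F",s["wrist_force"].round(1),"t",round(s["clock"],2),"q6",s["q"][5].round(3));print("shift mm",(d*1000).round(1))
    if jaw is not None:
        y=R[:,1];cur=np.arctan2(y[1],y[0]);dl=(jaw-cur+np.pi/2)%np.pi-np.pi/2
        # spin +a about tool x(down): yaw decreases
        print("jaw yaw",cur.round(4),"spin deg",(-np.degrees(dl)).round(2), "tool x",R[:,0].round(4))
E
python3 - <<'E'
from nav import *
print(Ro.from_rotvec(readout.sense()["eef_rot"]).as_matrix().round(3))
xy=loc(S,0,-.0275);print(xy)
go(xy,.18,S["a"])
E
```

```text
[[-0.     0.263  0.965]
 [-0.001  0.965 -0.263]
 [-1.    -0.001 -0.   ]]
[0.51528874 0.15900152]
pos [0.1771 0.6509 0.2378] w 0.0876 F [-0.2 -0.2 -0.3] t 0.2 q6 -0.037
shift mm [  58.4 -385.7  455.4]
jaw yaw 1.3051 spin deg 74.17 tool x [-4.0e-04 -1.4e-03 -1.0e+00]
```

Request:
{"api": "step_arm", "payload": {"plan": [{"x": 0, "y": -19, "z": 0, "hand": 0.088}], "force": 20}}

```text
$.plan[0]: bad value
```

Request:
{"api": "step_arm", "payload": {"plan": [{"y": -0.01, "z": 0.012, "spin": 2, "hand": 0.088}, {"y": -0.03, "z": 0.036, "spin": 6}, {"y": -0.055, "z": 0.066, "spin": 11}, {"y": -0.08, "z": 0.096, "spin": 16}, {"y": -0.105, "z": 0.126, "spin": 21}, {"y": -0.13, "z": 0.155, "spin": 26}, {"y": -0.155, "z": 0.184, "spin": 31}, {"y": -0.18, "z": 0.213, "spin": 36}, {"y": -0.205, "z": 0.243, "spin": 41}, {"y": -0.23, "z": 0.272, "spin": 46}, {"y": -0.255, "z": 0.301, "spin": 51}, {"y": -0.28, "z": 0.331, "spin": 56}, {"y": -0.305, "z": 0.36, "spin": 61}, {"y": -0.33, "z": 0.389, "spin": 66}, {"y": -0.355, "z": 0.419, "spin": 70}, {"y": -0.375, "z": 0.443, "spin": 73}, {"y": -0.386, "z": 0.455, "spin": 74.2}, {"y": -0.386, "z": 0.455, "spin": 74.2}, {"y": -0.386, "z": 0.455, "spin": 74.2}, {"y": -0.386, "z": 0.455, "spin": 74.2}], "force": 20}}

```text
$.plan[0]: bad value
```

```bash
python3 - <<'E'
from nav import *;from h import *;import workcell,pickle
go(loc(S,0,-.0275),.098,S["a"])
t=workcell.get_image("top");s=workcell.get_image("side");pickle.dump((t,s),open("im1.pkl","wb"))
crop(t,130,150,320,290,4,"pics/t1.png");crop(s,200,170,340,350,3,"pics/s1.png")
E
```

```text
pos [0.1771 0.6509 0.2378] w 0.0876 F [-0.2 -0.2 -0.3] t 0.2 q6 -0.037
shift mm [ 140.4 -385.6  455.4]
jaw yaw 1.3051 spin deg 74.17 tool x [-4.0e-04 -1.4e-03 -1.0e+00]
```

View pics/t1.png

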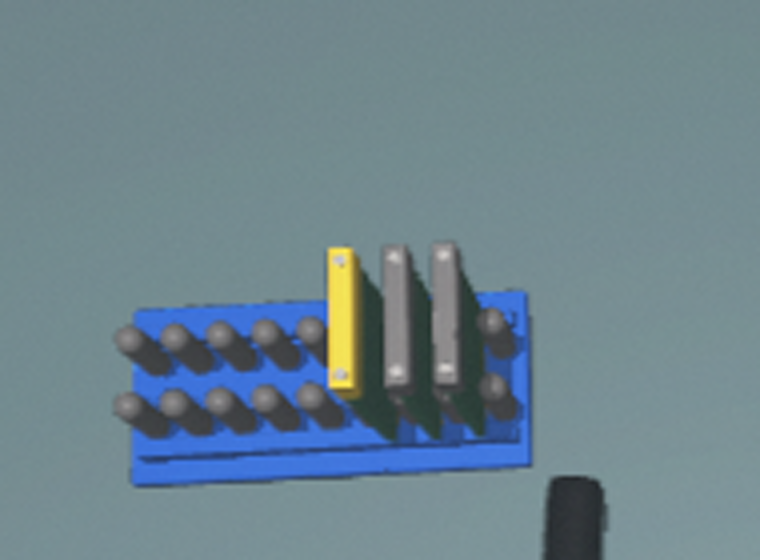

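View pics/s1.png

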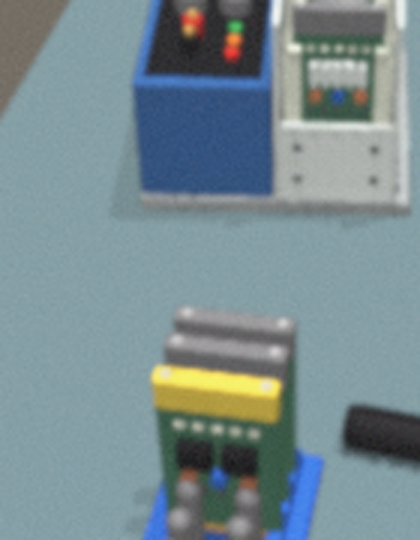

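The call was refused and nothing moved; probably every row needs all of its keys.

Request:
{"api": "step_arm", "payload": {"plan": [{"hand": 0.088, "x": 0, "y": -0.01, "z": 0.012, "spin": 2}, {"hand": 0.088, "x": 0, "y": -0.03, "z": 0.036, "spin": 6}, {"hand": 0.088, "x": 0, "y": -0.055, "z": 0.066, "spin": 11}, {"hand": 0.088, "x": 0, "y": -0.08, "z": 0.096, "spin": 16}, {"hand": 0.088, "x": 0, "y": -0.105, "z": 0.126, "spin": 21}, {"hand": 0.088, "x": 0, "y": -0.13, "z": 0.155, "spin": 26}, {"hand": 0.088, "x": 0, "y": -0.155, "z": 0.184, "spin": 31}, {"hand": 0.088, "x": 0, "y": -0.18, "z": 0.213, "spin": 36}, {"hand": 0.088, "x": 0, "y": -0.205, "z": 0.243, "spin": 41}, {"hand": 0.088, "x": 0, "y": -0.23, "z": 0.272, "spin": 46}, {"hand": 0.088, "x": 0, "y": -0.255, "z": 0.301, "spin": 51}, {"hand": 0.088, "x": 0, "y": -0.28, "z": 0.331, "spin": 56}, {"hand": 0.088, "x": 0, "y": -0.305, "z": 0.36, "spin": 61}, {"hand": 0.088, "x": 0, "y": -0.33, "z": 0.389, "spin": 66}, {"hand": 0.088, "x": 0, "y": -0.355, "z": 0.419, "spin": 70}, {"hand": 0.088, "x": 0, "y": -0.375, "z": 0.443, "spin": 73}, {"hand": 0.088, "x": 0, "y": -0.386, "z": 0.455, "spin": 74.2}, {"hand": 0.088, "x": 0, "y": -0.386, "z": 0.455, "spin": 74.2}, {"hand": 0.088, "x": 0, "y": -0.386, "z": 0.455, "spin": 74.2}, {"hand": 0.088, "x": 0, "y": -0.386, "z": 0.455, "spin": 74.2}], "force": 20}}

```text
clock: 2.3
position: [0.5141, 0.1603, 0.2386]
eef_rot: [1.201, 1.215, -1.201]
wrist_force: [0.2, -0.5, 0.3]
width: 0.0881
```

```bash
python3 - <<'E'
from nav import *;from h import *;import workcell,pickle
go(loc(S,0,-.0275),.098,S["a"])
t=workcell.get_image("top");s=workcell.get_image("side");pickle.dump((t,s),open("im1.pkl","wb"))
crop(t,130,150,320,290,4,"pics/t2.png");crop(s,200,170,340,350,3,"pics/s2.png")
E
```

```text
pos [0.5141 0.1603 0.2386] w 0.0881 F [ 0.2 -0.5  0.3] t 2.3 q6 0.244
shift mm [140.6   1.2   1.4]
jaw yaw 0.0115 spin deg 0.05 tool x [-5.e-04  4.e-04 -1.e+00]
```

View pics/t2.png

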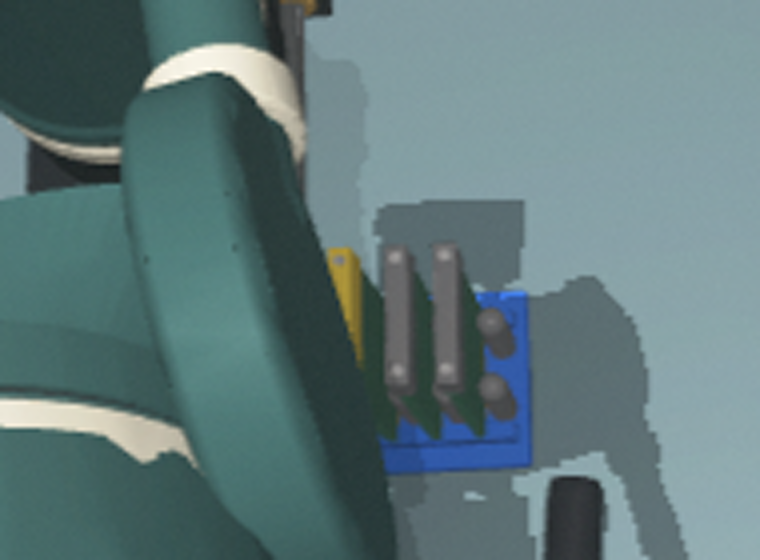

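View pics/s2.png

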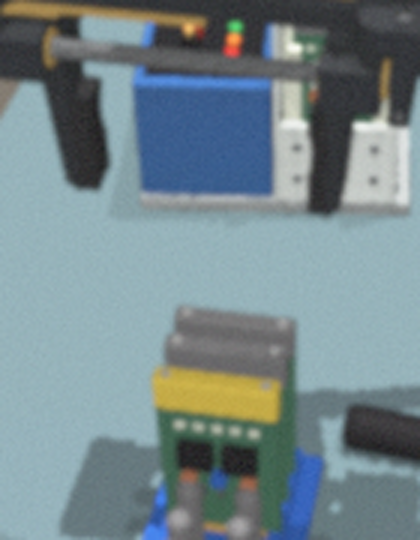

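Request:
{"api": "step_arm", "payload": {"plan": [{"hand": 0.088, "x": 0.02, "y": 0, "z": 0.0, "spin": 0}, {"hand": 0.088, "x": 0.045, "y": 0.0, "z": 0.001, "spin": 0}, {"hand": 0.088, "x": 0.07, "y": 0, "z": 0.001, "spin": 0}, {"hand": 0.088, "x": 0.09, "y": 0, "z": 0.001, "spin": 0}, {"hand": 0.088, "x": 0.105, "y": 0, "z": 0.001, "spin": 0}, {"hand": 0.088, "x": 0.105, "y": 0, "z": 0.001, "spin": 0}, {"hand": 0.088, "x": 0.105, "y": 0, "z": 0.001, "spin": 0}]}}

```text
clock: 3.1
position: [0.515, 0.1588, 0.134]
eef_rot: [1.201, 1.214, -1.201]
wrist_force: [-0.8, -0.2, 0.8]
width: 0.0884
```

```bash
python3 - <<'E'
from nav import *;from h import *;import workcell,pickle
go(loc(S,-.001,-.027),.096,S["a"])
t=workcell.get_image("top");s=workcell.get_image("side")
crop(t,130,150,320,290,4,"pics/t3.png");crop(s,210,220,340,340,5,"pics/s3.png")
E
```

```text
pos [0.515  0.1588 0.134 ] w 0.0884 F [-0.8 -0.2  0.8] t 3.1 q6 0.242
shift mm [38.  -0.7 -0.7]
jaw yaw 0.0107 spin deg 0.01 tool x [ 0.e+00  1.e-04 -1.e+00]
```

View pics/s3.png

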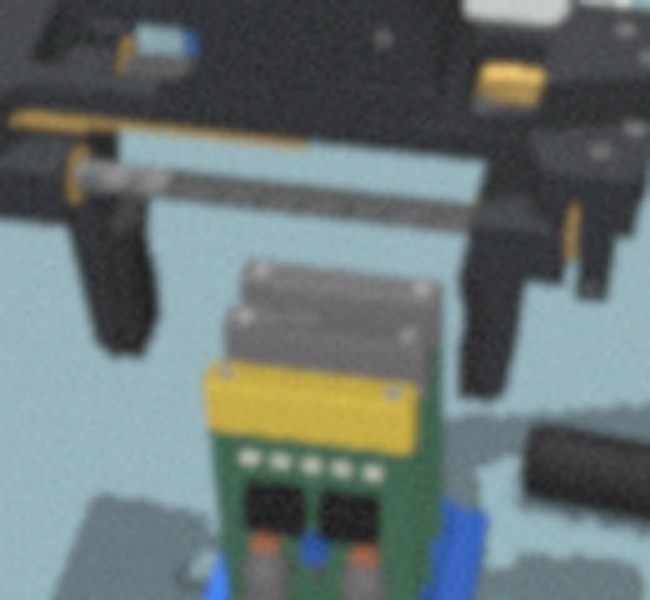

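```bash
python3 - <<'E'
from nav import *;from h import *;import pickle
t,s=pickle.load(open("im1.pkl","rb"))
p=readout.sense()["position"]
for dx in(-.053,-.044,0,.044,.053): print(((proj(s,p+[dx,0.01*dx,0])[0]-[210,220])*5).round())
for y in(-.03,-.027,-.024):
  print(y,[((proj(s,np.r_[loc(S,x,y+.005),z])[0]-[210,220])*5).round().tolist() for x in(.03,-.03) for z in (.125,.105)])
E
```

```text
[493. 376.]
[461. 372.]
[305. 353.]
[151. 334.]
[120. 330.]
-0.03 [[202.0, 373.0], [206.0, 422.0], [412.0, 399.0], [413.0, 448.0]]
-0.027 [[199.0, 380.0], [204.0, 430.0], [410.0, 406.0], [411.0, 456.0]]
-0.024 [[196.0, 388.0], [201.0, 437.0], [408.0, 414.0], [409.0, 463.0]]
```

Request:
{"api": "step_arm", "payload": {"plan": [{"hand": 0.088, "x": 0.015, "y": -0.0007, "z": -0.0007, "spin": 0}, {"hand": 0.088, "x": 0.03, "y": -0.0007, "z": -0.0007, "spin": 0}, {"hand": 0.088, "x": 0.038, "y": -0.0007, "z": -0.0007, "spin": 0}, {"hand": 0.088, "x": 0.038, "y": -0.0007, "z": -0.0007, "spin": 0}, {"hand": 0.07, "x": 0.038, "y": -0.0007, "z": -0.0007, "spin": 0}, {"hand": 0.064, "x": 0.038, "y": -0.0007, "z": -0.0007, "spin": 0}, {"hand": 0.058, "x": 0.038, "y": -0.0007, "z": -0.0007, "spin": 0}, {"hand": 0.055, "x": 0.038, "y": -0.0007, "z": -0.0007, "spin": 0}, {"hand": 0.05, "x": 0.038, "y": -0.0007, "z": -0.0007, "spin": 0}, {"hand": 0.05, "x": 0.038, "y": -0.0007, "z": -0.0007, "spin": 0}, {"hand": 0.05, "x": 0.038, "y": -0.0007, "z": -0.0007, "spin": 0}], "force": 30}}

```text
clock: 4.3
position: [0.5147, 0.1591, 0.0962]
eef_rot: [1.202, 1.213, -1.201]
wrist_force: [-0.4, -0.6, 3.2]
width: 0.0596
```

```bash
python3 - <<'E'
from nav import *;from h import *;import workcell,pickle
go(loc(S,-.001,-.027),.096,S["a"])
s=workcell.get_image("side")
crop(s,210,220,340,340,5,"pics/s4.png")
E
```

```text
pos [0.5147 0.1591 0.0962] w 0.0596 F [-0.4 -0.6  3.2] t 4.3 q6 0.244
shift mm [ 0.2 -0.4 -0.4]
jaw yaw 0.01 spin deg -0.03 tool x [ 1.e-03  3.e-04 -1.e+00]
```

View pics/s4.png

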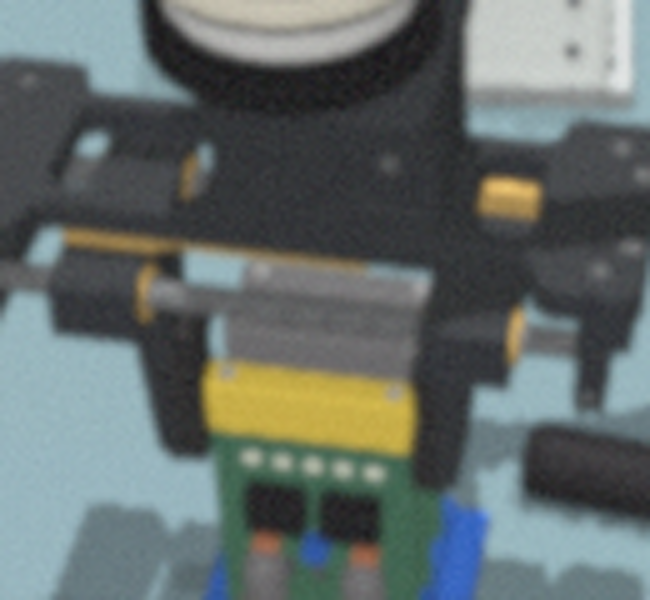

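Request:
{"api": "step_arm", "payload": {"plan": [{"hand": 0.05, "x": -0.004, "y": 0, "z": 0, "spin": 0}, {"hand": 0.05, "x": -0.012, "y": 0, "z": 0, "spin": 0}, {"hand": 0.05, "x": -0.02, "y": 0, "z": 0, "spin": 0}, {"hand": 0.05, "x": -0.028, "y": 0, "z": 0, "spin": 0}, {"hand": 0.05, "x": -0.036, "y": 0, "z": 0, "spin": 0}, {"hand": 0.05, "x": -0.044, "y": 0, "z": 0, "spin": 0}, {"hand": 0.05, "x": -0.052, "y": 0, "z": 0, "spin": 0}, {"hand": 0.05, "x": -0.06, "y": 0, "z": 0, "spin": 0}, {"hand": 0.05, "x": -0.068, "y": 0, "z": 0, "spin": 0}, {"hand": 0.05, "x": -0.072, "y": 0, "z": 0, "spin": 0}, {"hand": 0.05, "x": -0.074, "y": 0, "z": 0, "spin": 0}, {"hand": 0.05, "x": -0.074, "y": 0, "z": 0, "spin": 0}]}}

```text
clock: 5.55
position: [0.5143, 0.159, 0.1699]
eef_rot: [1.202, 1.214, -1.202]
wrist_force: [0.3, 0.6, -1.7]
width: 0.0598
```

```bash
python3 - <<'E'
from nav import *;from h import *;import workcell,pickle
go(loc(S,0,.05),.17,S["a"])
s=workcell.get_image("side");t=workcell.get_image("top")
crop(s,200,220,340,420,3,"pics/s5.png");crop(t,130,150,320,290,4,"pics/t5.png")
E
```

```text
pos [0.5143 0.159  0.1699] w 0.0598 F [ 0.3  0.6 -1.7] t 5.55 q6 0.244
shift mm [ -0.1   0.9 -77.5]
jaw yaw 0.0099 spin deg -0.04 tool x [ 3.e-04  1.e-04 -1.e+00]
```

View pics/s5.png

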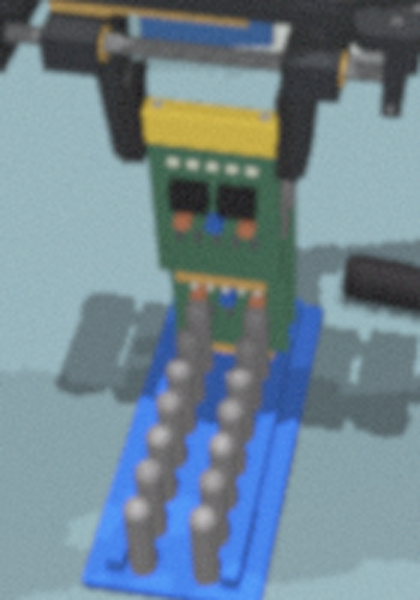

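View pics/t5.png

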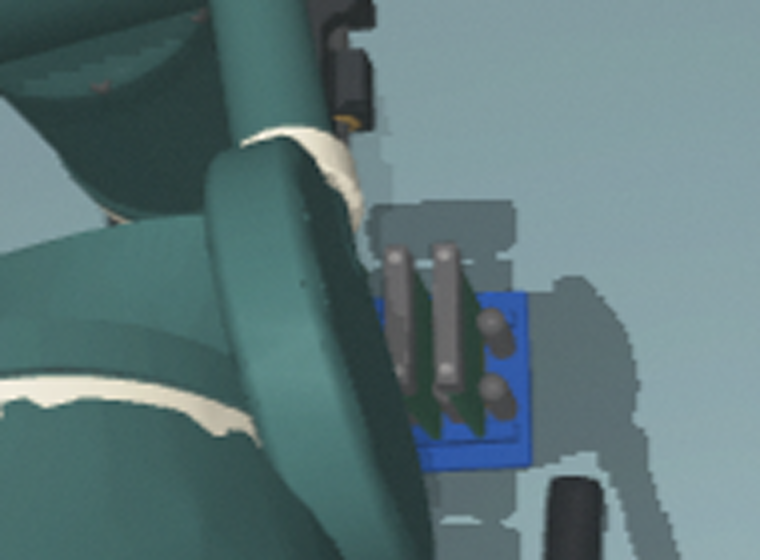

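```bash
python3 - <<'E'
from nav import *;from h import *;import pickle
t,s=pickle.load(open("im1.pkl","rb"))
for y in(-.033,-.03,-.027,-.024):
  print(y,[((proj(s,np.r_[loc(S,x-.001,y+.0025),.084])[0]-[200,220])*3).round(1).tolist() for x in(.022,-.022)],[((proj(s,np.r_[loc(S,x-.001,y+.005),z])[0]-[200,220])*3).round(1).tolist() for x in(.03,-.03) for z in (.179,.199)])
E
```

```text
-0.033 [[177.4, 277.3], [265.9, 288.6]] [[147.0, 133.3], [143.9, 99.1], [279.3, 148.8], [278.8, 114.5]]
-0.03 [[175.9, 281.8], [264.7, 293.2]] [[145.3, 137.8], [142.1, 103.5], [278.0, 153.3], [277.6, 119.0]]
-0.027 [[174.5, 286.4], [263.6, 297.8]] [[143.6, 142.2], [140.4, 107.9], [276.8, 157.8], [276.3, 123.5]]
-0.024 [[173.0, 290.9], [262.4, 302.4]] [[141.8, 146.7], [138.6, 112.4], [275.5, 162.4], [275.0, 128.1]]
```

```bash
python3 - <<'E'
import cv2
a=cv2.imread("pics/s5.png");cv2.imwrite("pics/s5b.png",cv2.resize(a[80:320,120:320],None,fx=3,fy=2.5))
E
```

```text
(no output)
```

View pics/s5b.png

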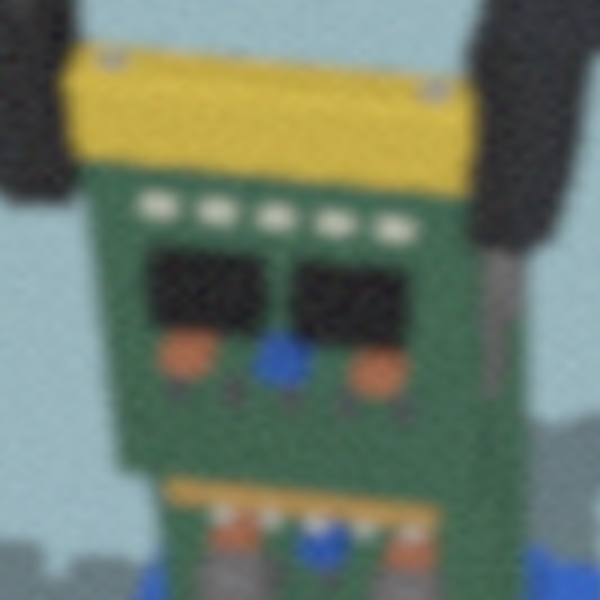

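Request:
{"api": "step_arm", "payload": {"plan": [{"hand": 0.05, "x": 0, "y": 0, "z": -0.005, "spin": 0}, {"hand": 0.05, "x": 0, "y": 0, "z": -0.015, "spin": 0}, {"hand": 0.05, "x": 0, "y": 0, "z": -0.028, "spin": 0}, {"hand": 0.05, "x": 0, "y": 0, "z": -0.042, "spin": 0}, {"hand": 0.05, "x": 0, "y": 0, "z": -0.056, "spin": 0}, {"hand": 0.05, "x": 0, "y": 0, "z": -0.068, "spin": 0}, {"hand": 0.05, "x": 0, "y": 0, "z": -0.076, "spin": 0}, {"hand": 0.05, "x": 0, "y": 0, "z": -0.08, "spin": 0}, {"hand": 0.05, "x": 0, "y": 0, "z": -0.08, "spin": 0}, {"hand": 0.05, "x": 0.008, "y": 0, "z": -0.08, "spin": 0}, {"hand": 0.05, "x": 0.014, "y": 0, "z": -0.08, "spin": 0}, {"hand": 0.05, "x": 0.019, "y": 0, "z": -0.08, "spin": 0}, {"hand": 0.05, "x": 0.019, "y": 0, "z": -0.08, "spin": 0}, {"hand": 0.05, "x": 0.019, "y": 0, "z": -0.08, "spin": 0}]}}

```text
clock: 7.05
position: [0.5133, 0.2387, 0.1503]
eef_rot: [1.202, 1.214, -1.203]
wrist_force: [-0.4, -0.7, -1.1]
width: 0.0595
```

```bash
python3 - <<'E'
from nav import *;from h import *;import workcell,pickle
go([.5139,.2391],.0962,S["a"])
s=workcell.get_image("side");t=workcell.get_image("top")
crop(s,200,260,320,420,4,"pics/s6.png");crop(t,130,150,320,290,4,"pics/t6.png")
E
```

```text
pos [0.5133 0.2387 0.1503] w 0.0595 F [-0.4 -0.7 -1.1] t 7.05 q6 0.382
shift mm [54.1  0.7 -0.4]
jaw yaw 0.0096 spin deg -0.05 tool x [-7.e-04 -3.e-04 -1.e+00]
```

View pics/s6.png

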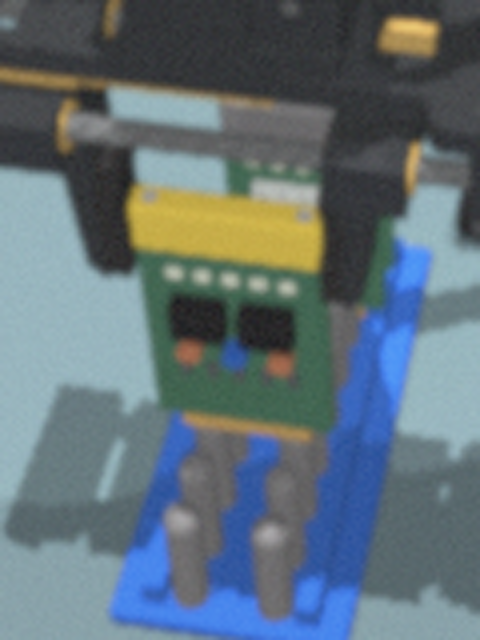

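Request:
{"api": "step_arm", "payload": {"plan": [{"hand": 0.05, "x": 0.006, "y": 0.0005, "z": -0.0003, "spin": 0}, {"hand": 0.05, "x": 0.012, "y": 0.0005, "z": -0.0003, "spin": 0}, {"hand": 0.05, "x": 0.018, "y": 0.0005, "z": -0.0003, "spin": 0}, {"hand": 0.05, "x": 0.024, "y": 0.0005, "z": -0.0003, "spin": 0}, {"hand": 0.05, "x": 0.03, "y": 0.0005, "z": -0.0003, "spin": 0}, {"hand": 0.05, "x": 0.036, "y": 0.0005, "z": -0.0003, "spin": 0}, {"hand": 0.05, "x": 0.042, "y": 0.0005, "z": -0.0003, "spin": 0}, {"hand": 0.05, "x": 0.047, "y": 0.0005, "z": -0.0003, "spin": 0}, {"hand": 0.05, "x": 0.051, "y": 0.0005, "z": -0.0003, "spin": 0}, {"hand": 0.05, "x": 0.053, "y": 0.0005, "z": -0.0003, "spin": 0}, {"hand": 0.05, "x": 0.053, "y": 0.0005, "z": -0.0003, "spin": 0}]}}

```text
clock: 8.25
position: [0.5138, 0.2392, 0.0974]
eef_rot: [1.201, 1.214, -1.202]
wrist_force: [0.5, -0.7, -1.7]
width: 0.0594
```

```bash
python3 - <<'E'
from nav import *;from h import *;import workcell,pickle
go([.5139,.2391],.0962,S["a"])
s=workcell.get_image("side");t=workcell.get_image("top")
crop(s,200,260,320,420,4,"pics/s7.png");crop(t,130,150,320,290,4,"pics/t7.png")
E
```

```text
pos [0.5138 0.2392 0.0974] w 0.0594 F [ 0.5 -0.7 -1.7] t 8.25 q6 0.382
shift mm [1.2 0.1 0.1]
jaw yaw 0.01 spin deg -0.03 tool x [-5.e-04 -3.e-04 -1.e+00]
```

View pics/s7.png

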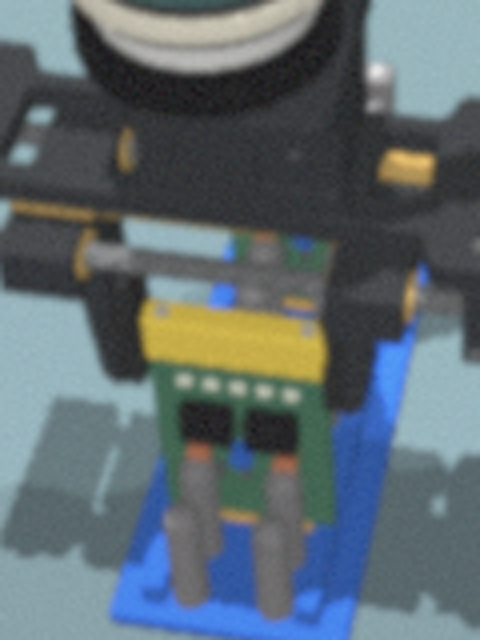

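Request:
{"api": "step_arm", "payload": {"plan": [{"hand": 0.05, "x": 0.0007, "y": 0, "z": 0, "spin": 0}, {"hand": 0.05, "x": 0.0014, "y": 0, "z": 0, "spin": 0}, {"hand": 0.05, "x": 0.002, "y": 0, "z": 0, "spin": 0}, {"hand": 0.05, "x": 0.002, "y": 0, "z": 0, "spin": 0}]}}

```text
clock: 8.75
position: [0.5142, 0.2394, 0.0962]
eef_rot: [1.202, 1.214, -1.201]
wrist_force: [-0.4, 0.2, 2.3]
width: 0.0595
```

Request:
{"api": "step_arm", "payload": {"plan": [{"hand": 0.06, "x": 0.002, "y": 0, "z": 0, "spin": 0}, {"hand": 0.063, "x": 0.002, "y": 0, "z": 0, "spin": 0}, {"hand": 0.07, "x": 0.002, "y": 0, "z": 0, "spin": 0}, {"hand": 0.08, "x": 0.002, "y": 0, "z": 0, "spin": 0}, {"hand": 0.088, "x": 0.002, "y": 0, "z": 0, "spin": 0}, {"hand": 0.088, "x": 0.002, "y": 0, "z": 0, "spin": 0}, {"hand": 0.088, "x": 0.002, "y": 0, "z": 0, "spin": 0}, {"hand": 0.088, "x": -0.02, "y": 0, "z": 0, "spin": 0}, {"hand": 0.088, "x": -0.05, "y": 0, "z": 0, "spin": 0}, {"hand": 0.088, "x": -0.08, "y": 0, "z": 0, "spin": 0}, {"hand": 0.088, "x": -0.11, "y": 0, "z": 0, "spin": 0}, {"hand": 0.088, "x": -0.12, "y": 0, "z": 0, "spin": 0}, {"hand": 0.088, "x": -0.12, "y": 0, "z": 0, "spin": 0}]}}

```text
clock: 10.05
position: [0.5151, 0.2398, 0.2175]
eef_rot: [1.205, 1.212, -1.198]
wrist_force: [1.1, 0.0, -0.4]
width: 0.0881
```

```bash
python3 - <<'E'
from nav import *;from h import *;import workcell,pickle
go([.5139,.2391],.0962,S["a"]+np.pi/2)
s=workcell.get_image("side");t=workcell.get_image("top")
crop(s,200,260,320,420,4,"pics/s8.png");crop(t,130,150,320,290,4,"pics/t8.png")
E
```

```text
pos [0.5151 0.2398 0.2175] w 0.0881 F [ 1.1  0.  -0.4] t 10.05 q6 0.382
shift mm [121.3  -1.7   0.9]
jaw yaw 0.0099 spin deg 89.97 tool x [ 0.0037  0.0015 -1.    ]
```

View pics/s8.png

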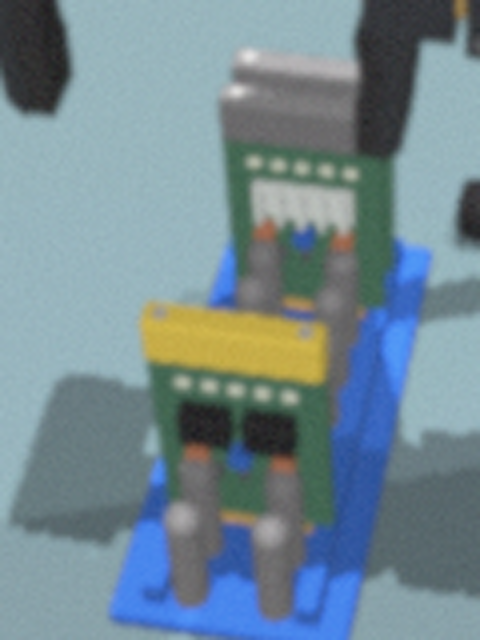

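View pics/t8.png

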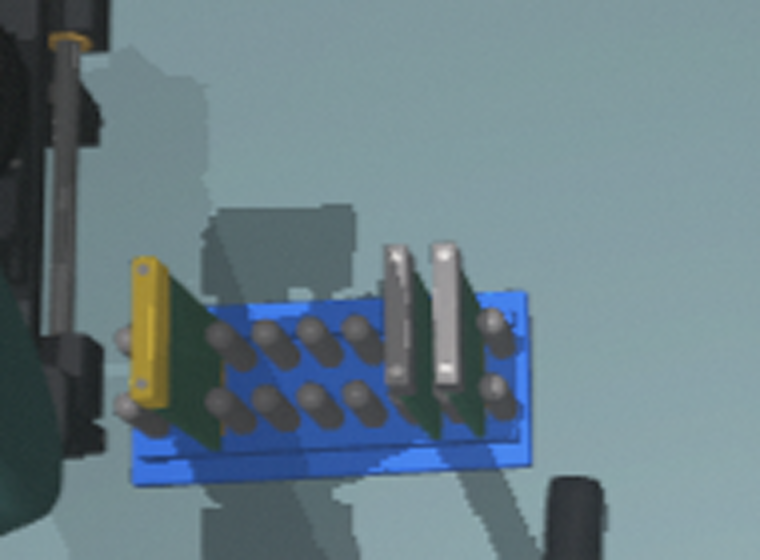

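```bash
python3 - <<'E'
from nav import *;from h import *;import pickle
t,s=pickle.load(open("im1.pkl","rb"))
def tl(xy):
    c,q=np.cos(S["a"]),np.sin(S["a"]);d=np.array(xy)-S["o"];return np.array([c*d[0]+q*d[1],-q*d[0]+c*d[1]])*1000
for px in[(143,269),(140,385)]: b=back(t,(130+px[0]/4-.4,150+px[1]/4-.4),.125);print("top",b.round(4),tl(b[:2]).round(1))
for px in[(161,310),(306,330)]: b=back(s,(200+px[0]/4-.4,260+px[1]/4-.4),.125);print("side",b.round(4),tl(b[:2]).round(1))
E
```

```text
top [0.5382 0.2408 0.125 ] [23.8 54. ]
top [0.4894 0.2408 0.125 ] [-25.   54.6]
side [0.5386 0.2387 0.125 ] [24.1 51.9]
side [0.491  0.2384 0.125 ] [-23.4  52.2]
```

Request:
{"api": "step_arm", "payload": {"plan": [{"hand": 0.06, "x": 0, "y": 0, "z": 0, "spin": 4}, {"hand": 0.04, "x": 0, "y": 0, "z": 0, "spin": 12}, {"hand": 0.04, "x": 0, "y": 0, "z": 0, "spin": 20}, {"hand": 0.04, "x": 0, "y": 0, "z": 0, "spin": 28}, {"hand": 0.04, "x": 0, "y": 0, "z": 0, "spin": 36}, {"hand": 0.04, "x": 0, "y": 0, "z": 0, "spin": 44}, {"hand": 0.04, "x": 0, "y": 0, "z": 0, "spin": 52}, {"hand": 0.04, "x": 0, "y": 0, "z": 0, "spin": 60}, {"hand": 0.04, "x": 0, "y": 0, "z": 0, "spin": 68}, {"hand": 0.04, "x": 0, "y": 0, "z": 0, "spin": 76}, {"hand": 0.04, "x": 0, "y": 0, "z": 0, "spin": 83}, {"hand": 0.04, "x": 0, "y": 0, "z": 0, "spin": 88}, {"hand": 0.04, "x": 0, "y": 0, "z": 0, "spin": 90}, {"hand": 0.04, "x": 0, "y": 0, "z": 0, "spin": 90}, {"hand": 0.04, "x": 0, "y": 0, "z": 0, "spin": 90}]}}

```text
clock: 11.65
position: [0.513, 0.2389, 0.2137]
eef_rot: [2.212, 0.011, -2.219]
wrist_force: [-0.1, 0.0, -0.1]
width: 0.0401
```

```bash
python3 - <<'E'
from nav import *;from h import *;import workcell,pickle
go(loc(S,-.0005,.051),.097,S["a"]+np.pi/2)
E
```

```text
pos [0.513  0.2389 0.2137] w 0.0401 F [-0.1  0.  -0.1] t 11.65 q6 1.952
shift mm [116.7   1.3  -1.3]
jaw yaw -1.5599 spin deg 0.02 tool x [-0.003  -0.0012 -1.    ]
```

Request:
{"api": "step_arm", "payload": {"plan": [{"hand": 0.04, "x": 0.02, "y": 0.001, "z": -0.001, "spin": 0}, {"hand": 0.04, "x": 0.045, "y": 0.001, "z": -0.001, "spin": 0}, {"hand": 0.04, "x": 0.07, "y": 0.001, "z": -0.001, "spin": 0}, {"hand": 0.04, "x": 0.075, "y": 0.001, "z": -0.001, "spin": 0}, {"hand": 0.04, "x": 0.075, "y": 0.001, "z": -0.001, "spin": 0}]}}

```text
clock: 12.15
position: [0.5138, 0.2379, 0.1392]
eef_rot: [2.212, 0.01, -2.219]
wrist_force: [-0.6, -0.5, 0.2]
width: 0.04
```

```bash
python3 - <<'E'
from nav import *;from h import *;import workcell,pickle
go(loc(S,-.0005,.051),.097,S["a"]+np.pi/2)
s=workcell.get_image("side");crop(s,200,260,320,420,4,"pics/s9.png")
E
```

```text
pos [0.5138 0.2379 0.1392] w 0.04 F [-0.6 -0.5  0.2] t 12.15 q6 1.95
shift mm [42.2  0.3 -0.3]
jaw yaw -1.5604 spin deg -0.0 tool x [-0.0032 -0.0013 -1.    ]
```

View pics/s9.png

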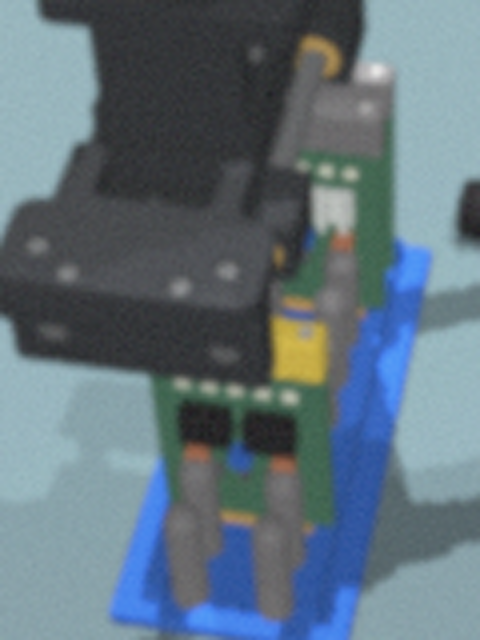

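Request:
{"api": "step_arm", "payload": {"plan": [{"hand": 0.04, "x": 0.015, "y": 0, "z": 0, "spin": 0}, {"hand": 0.04, "x": 0.03, "y": 0, "z": 0, "spin": 0}, {"hand": 0.04, "x": 0.042, "y": 0, "z": 0, "spin": 0}, {"hand": 0.04, "x": 0.042, "y": 0, "z": 0, "spin": 0}, {"hand": 0.025, "x": 0.042, "y": 0, "z": 0, "spin": 0}, {"hand": 0.018, "x": 0.042, "y": 0, "z": 0, "spin": 0}, {"hand": 0.014, "x": 0.042, "y": 0, "z": 0, "spin": 0}, {"hand": 0.011, "x": 0.042, "y": 0, "z": 0, "spin": 0}, {"hand": 0.008, "x": 0.042, "y": 0, "z": 0, "spin": 0}, {"hand": 0.004, "x": 0.042, "y": 0, "z": 0, "spin": 0}, {"hand": 0.004, "x": 0.042, "y": 0, "z": 0, "spin": 0}, {"hand": 0.004, "x": 0.042, "y": 0, "z": 0, "spin": 0}], "force": 35}}

```text
clock: 13.4
position: [0.5154, 0.2384, 0.0993]
eef_rot: [2.218, 0.011, -2.216]
wrist_force: [-0.5, -1.4, 4.0]
width: 0.0103
```

Request:
{"api": "step_arm", "payload": {"plan": [{"hand": 0.004, "x": -0.004, "y": 0, "z": 0, "spin": 0}, {"hand": 0.004, "x": -0.012, "y": 0, "z": 0, "spin": 0}, {"hand": 0.004, "x": -0.022, "y": 0, "z": 0, "spin": 0}, {"hand": 0.004, "x": -0.032, "y": 0, "z": 0, "spin": 0}, {"hand": 0.004, "x": -0.042, "y": 0, "z": 0, "spin": 0}, {"hand": 0.004, "x": -0.052, "y": 0, "z": 0, "spin": 0}, {"hand": 0.004, "x": -0.064, "y": 0, "z": 0, "spin": 0}, {"hand": 0.004, "x": -0.08, "y": 0, "z": 0, "spin": 0}, {"hand": 0.004, "x": -0.1, "y": 0, "z": 0, "spin": 0}, {"hand": 0.004, "x": -0.12, "y": 0, "z": 0, "spin": 0}, {"hand": 0.004, "x": -0.14, "y": 0, "z": 0, "spin": 0}, {"hand": 0.004, "x": -0.155, "y": 0, "z": 0, "spin": 0}, {"hand": 0.004, "x": -0.165, "y": 0, "z": 0, "spin": 0}, {"hand": 0.004, "x": -0.168, "y": 0, "z": 0, "spin": 0}, {"hand": 0.004, "x": -0.168, "y": 0, "z": 0, "spin": 0}]}}

```text
clock: 14.9
position: [0.515, 0.2383, 0.2669]
eef_rot: [2.217, 0.011, -2.216]
wrist_force: [-0.3, 0.1, -0.8]
width: 0.0097
```

```bash
python3 - <<'E'
from nav import *;from h import *;import workcell,pickle
go(loc(C,0,0),.265,C["a"]+np.pi/2)
s=workcell.get_image("side");t=workcell.get_image("top")
crop(s,180,200,330,420,2.7,"pics/s10.png");crop(t,100,150,320,290,3.5,"pics/t10.png");pickle.dump((t,s),open("im10.pkl","wb"))
E
```

```text
pos [0.515  0.2383 0.2669] w 0.0097 F [-0.3  0.1 -0.8] t 14.9 q6 1.95
shift mm [  1.8 456.3   2.3]
jaw yaw -1.5609 spin deg -7.51 tool x [ 2.e-04  1.e-04 -1.e+00]
```

View pics/s10.png

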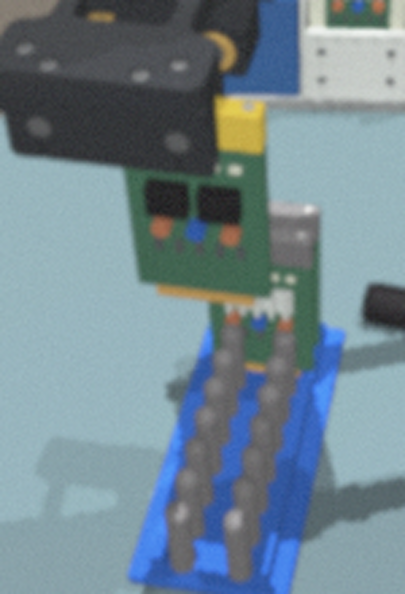

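View pics/t10.png

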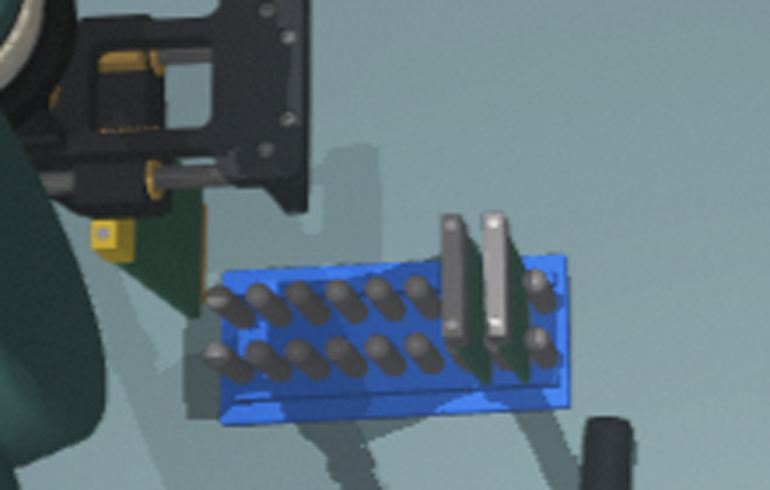

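```bash
cat > m.py <<'E'
from h import *
E
python3 - <<'E'
from nav import *;from h import *;import pickle
t,s=pickle.load(open("im10.pkl","rb"))
crop(s,220,290,290,320,11,"pics/s10b.png");crop(s,220,225,290,270,11,"pics/s10c.png")
p=readout.sense()["position"];z0=p[2]-.089
for dy in(-.004,-.002,0,.002,.004):
  print(dy,[((proj(s,[p[0]-.0005+x,p[1]+dy+.0025,z0])[0]-[220,290]+.5)*11).round(0).tolist() for x in(.022,-.022)],
  [((proj(s,[p[0]-.0005+x,p[1]+dy+.005,z0+.095])[0]-[220,225]+.5)*11).round(0).tolist() for x in(.03,-.03)])
E
```

```text
-0.004 [[215.0, 209.0], [604.0, 261.0]] [[53.0, 271.0], [644.0, 342.0]]
-0.002 [[210.0, 222.0], [600.0, 275.0]] [[47.0, 283.0], [640.0, 355.0]]
0 [[205.0, 235.0], [595.0, 288.0]] [[41.0, 296.0], [635.0, 369.0]]
0.002 [[200.0, 248.0], [591.0, 301.0]] [[35.0, 309.0], [631.0, 382.0]]
0.004 [[195.0, 261.0], [587.0, 315.0]] [[29.0, 322.0], [626.0, 395.0]]
```

View pics/s10b.png

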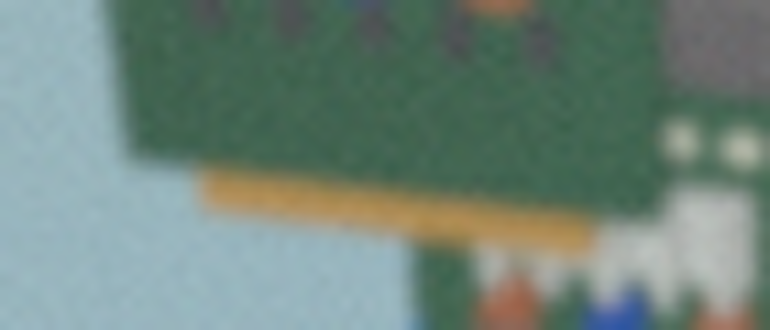

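View pics/s10c.png

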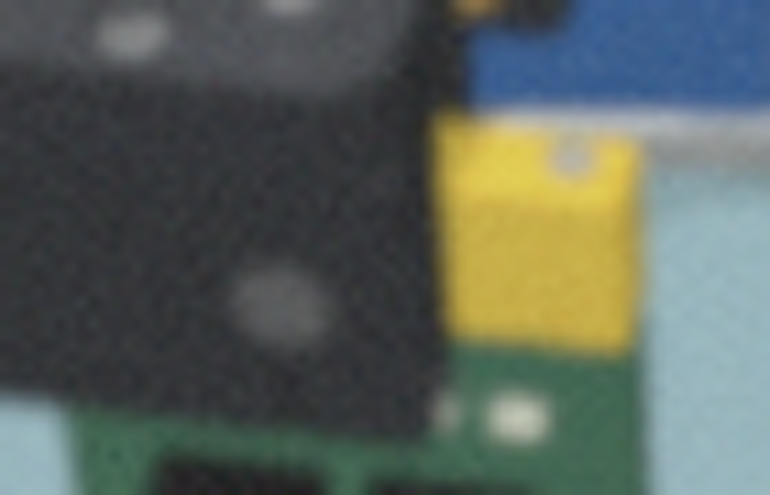

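Request:
{"api": "step_arm", "payload": {"plan": [{"hand": 0.004, "x": 0, "y": 0.005, "z": 0, "spin": 0}, {"hand": 0.004, "x": 0, "y": 0.018, "z": 0, "spin": 0}, {"hand": 0.004, "x": 0, "y": 0.04, "z": 0, "spin": -1}, {"hand": 0.004, "x": 0, "y": 0.07, "z": 0, "spin": -1}, {"hand": 0.004, "x": 0, "y": 0.1, "z": 0, "spin": -2}, {"hand": 0.004, "x": 0, "y": 0.13, "z": 0, "spin": -2}, {"hand": 0.004, "x": 0, "y": 0.16, "z": 0, "spin": -3}, {"hand": 0.004, "x": 0, "y": 0.19, "z": 0.001, "spin": -3}, {"hand": 0.004, "x": 0, "y": 0.22, "z": 0.001, "spin": -4}, {"hand": 0.004, "x": 0, "y": 0.25, "z": 0.001, "spin": -4}, {"hand": 0.004, "x": 0, "y": 0.28, "z": 0.001, "spin": -5}, {"hand": 0.004, "x": 0, "y": 0.31, "z": 0.002, "spin": -5}, {"hand": 0.004, "x": 0, "y": 0.34, "z": 0.002, "spin": -6}, {"hand": 0.004, "x": 0, "y": 0.37, "z": 0.002, "spin": -6.5}, {"hand": 0.004, "x": 0, "y": 0.4, "z": 0.002, "spin": -7}, {"hand": 0.004, "x": 0, "y": 0.425, "z": 0.002, "spin": -7.5}, {"hand": 0.004, "x": 0, "y": 0.443, "z": 0.002, "spin": -7.5}, {"hand": 0.004, "x": 0, "y": 0.453, "z": 0.002, "spin": -7.5}, {"hand": 0.004, "x": 0, "y": 0.455, "z": 0.002, "spin": -7.5}, {"hand": 0.004, "x": 0, "y": 0.455, "z": 0.002, "spin": -7.5}]}}

```text
clock: 17.0
position: [0.5173, -0.2164, 0.2665]
eef_rot: [2.149, 0.152, -2.149]
wrist_force: [0.7, 0.2, -2.1]
width: 0.0093
```

```bash
python3 - <<'E'
from nav import *;from h import *;import workcell,pickle
go(loc(C,.0005,.0015),.265,C["a"]+np.pi/2)
s=workcell.get_image("side");t=workcell.get_image("top")
crop(s,225,60,365,250,3,"pics/s11.png");crop(t,340,110,540,280,4,"pics/t11.png");pickle.dump((t,s),open("im11.pkl","wb"))
E
```

```text
pos [ 0.5173 -0.2164  0.2665] w 0.0093 F [ 0.7  0.2 -2.1] t 17.0 q6 0.989
shift mm [ 1.5  0.1 -0.1]
jaw yaw -1.4303 spin deg -0.03 tool x [-4.e-04  7.e-04 -1.e+00]
```

View pics/s11.png

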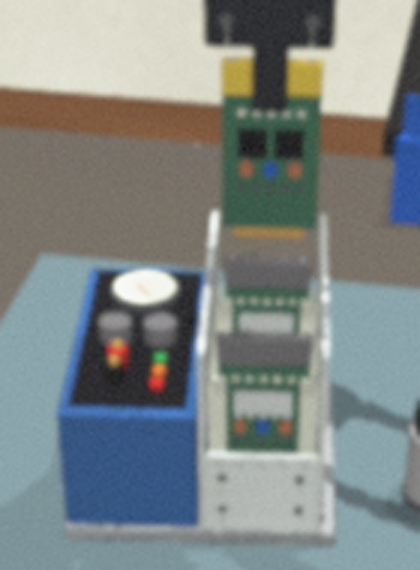

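View pics/t11.png

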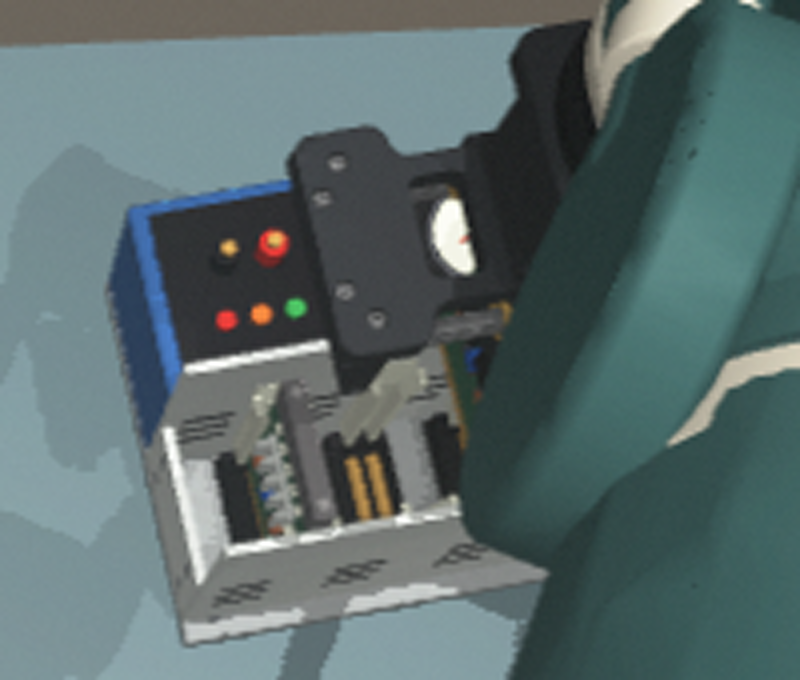

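```bash
python3 - <<'E'
from nav import *;from h import *;import pickle
t,s=pickle.load(open("im11.pkl","rb"))
crop(s,290,70,340,150,8,"pics/s11b.png")
o=np.array([290,70])
for dy in(-.004,-.002,0,.002):
  f=lambda x,y,z:((proj(s,np.r_[loc(C,x,y),z])[0]-o+.5)*8).round(0).tolist()
  print(dy,"tip",[f(x,dy+.0025,.1775) for x in(.022,-.022)],"barbot",[f(x,dy+.005,.2725) for x in(.03,-.03)])
E
```

```text
-0.004 tip [[107.0, 546.0], [290.0, 550.0]] barbot [[72.0, 162.0], [340.0, 169.0]]
-0.002 tip [[106.0, 550.0], [290.0, 554.0]] barbot [[71.0, 166.0], [340.0, 172.0]]
0 tip [[106.0, 554.0], [290.0, 558.0]] barbot [[71.0, 169.0], [340.0, 176.0]]
0.002 tip [[106.0, 557.0], [290.0, 562.0]] barbot [[70.0, 173.0], [340.0, 179.0]]
```

View pics/s11b.png

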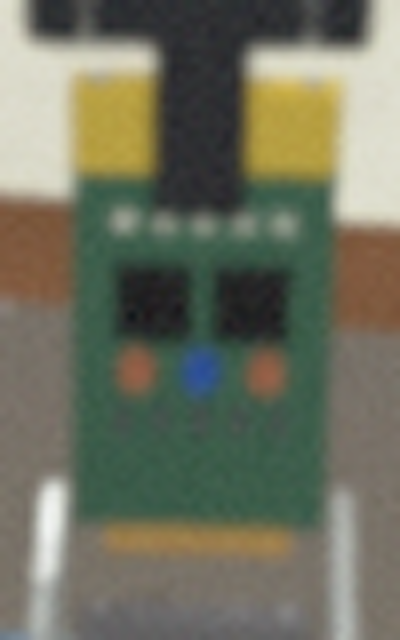

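Request:
{"api": "step_arm", "payload": {"plan": [{"hand": 0.004, "x": 0.01, "y": 0, "z": 0, "spin": 0}, {"hand": 0.004, "x": 0.025, "y": 0, "z": 0, "spin": 0}, {"hand": 0.004, "x": 0.04, "y": 0, "z": 0, "spin": 0}, {"hand": 0.004, "x": 0.052, "y": 0, "z": 0, "spin": 0}, {"hand": 0.004, "x": 0.06, "y": 0, "z": 0, "spin": 0}, {"hand": 0.004, "x": 0.064, "y": 0, "z": 0, "spin": 0}, {"hand": 0.004, "x": 0.064, "y": 0, "z": 0, "spin": 0}, {"hand": 0.004, "x": 0.064, "y": 0, "z": 0, "spin": 0}]}}

```text
clock: 17.9
position: [0.5178, -0.2169, 0.2032]
eef_rot: [2.149, 0.151, -2.148]
wrist_force: [-0.3, -0.1, -1.6]
width: 0.0096
```

```bash
python3 - <<'E'
from nav import *;from h import *;import workcell,pickle
go(loc(C,.0005,.0015),.183,C["a"]+np.pi/2)
s=workcell.get_image("side");t=workcell.get_image("top")
crop(s,280,90,350,200,5,"pics/s12.png");crop(t,400,160,500,280,5,"pics/t12.png");pickle.dump((t,s),open("im12.pkl","wb"))
E
```

```text
pos [ 0.5178 -0.2169  0.2032] w 0.0096 F [-0.3 -0.1 -1.6] t 17.9 q6 0.989
shift mm [20.2 -0.5  0.3]
jaw yaw -1.4301 spin deg -0.02 tool x [ 7.e-04 -3.e-04 -1.e+00]
```

View pics/s12.png

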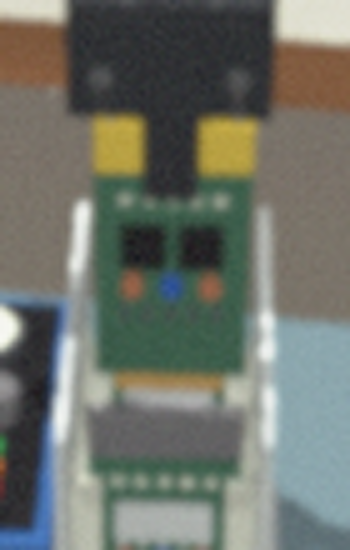

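View pics/t12.png

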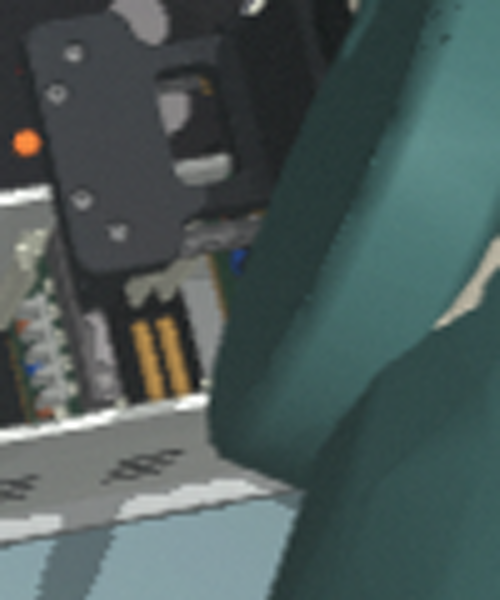

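Request:
{"api": "step_arm", "payload": {"plan": [{"hand": 0.004, "x": 0.004, "y": 0, "z": 0, "spin": 0}, {"hand": 0.004, "x": 0.008, "y": 0, "z": 0, "spin": 0}, {"hand": 0.004, "x": 0.012, "y": 0, "z": 0, "spin": 0}, {"hand": 0.004, "x": 0.015, "y": 0, "z": 0, "spin": 0}, {"hand": 0.004, "x": 0.018, "y": 0, "z": 0, "spin": 0}, {"hand": 0.004, "x": 0.02, "y": 0, "z": 0, "spin": 0}, {"hand": 0.004, "x": 0.02, "y": 0, "z": 0, "spin": 0}]}}

```text
clock: 18.7
position: [0.5172, -0.2166, 0.1822]
eef_rot: [2.148, 0.152, -2.149]
wrist_force: [-0.4, -0.1, -1.4]
width: 0.01
```

Request:
{"api": "step_arm", "payload": {"plan": [{"hand": 0.004, "x": 0.003, "y": 0, "z": 0, "spin": 0}, {"hand": 0.004, "x": 0.006, "y": 0, "z": 0, "spin": 0}, {"hand": 0.004, "x": 0.009, "y": 0, "z": 0, "spin": 0}, {"hand": 0.004, "x": 0.012, "y": 0, "z": 0, "spin": 0}, {"hand": 0.004, "x": 0.014, "y": 0, "z": 0, "spin": 0}, {"hand": 0.004, "x": 0.014, "y": 0, "z": 0, "spin": 0}]}}

```text
clock: 19.3
position: [0.5172, -0.2165, 0.1682]
eef_rot: [2.148, 0.152, -2.149]
wrist_force: [-0.4, 1.2, -2.3]
width: 0.0091
```

Request:
{"api": "step_arm", "payload": {"plan": [{"hand": 0.004, "x": 0.004, "y": 0, "z": 0, "spin": 0}, {"hand": 0.004, "x": 0.008, "y": 0, "z": 0, "spin": 0}, {"hand": 0.004, "x": 0.012, "y": 0, "z": 0, "spin": 0}, {"hand": 0.004, "x": 0.016, "y": 0, "z": 0, "spin": 0}, {"hand": 0.004, "x": 0.02, "y": 0, "z": 0, "spin": 0}, {"hand": 0.004, "x": 0.024, "y": 0, "z": 0, "spin": 0}, {"hand": 0.004, "x": 0.027, "y": 0, "z": 0, "spin": 0}, {"hand": 0.004, "x": 0.027, "y": 0, "z": 0, "spin": 0}]}}

```text
clock: 20.1
position: [0.5171, -0.2165, 0.141]
eef_rot: [2.148, 0.152, -2.15]
wrist_force: [-0.2, 0.2, -1.4]
width: 0.0096
```

```bash
python3 - <<'E'
from nav import *;from h import *;import workcell,pickle
go(loc(C,.0005,.0015),.109,C["a"]+np.pi/2);print(readout.sense()["wrist_torque"].round(2))
s=workcell.get_image("side")
crop(s,280,90,350,200,5,"pics/s13.png")
E
```

```text
pos [ 0.5171 -0.2165  0.141 ] w 0.0096 F [-0.2  0.2 -1.4] t 20.1 q6 0.989
shift mm [32.   0.1 -0.4]
jaw yaw -1.4299 spin deg -0.01 tool x [-1.e-03  5.e-04 -1.e+00]
[-0.01  0.18  0.02]
```

View pics/s13.png

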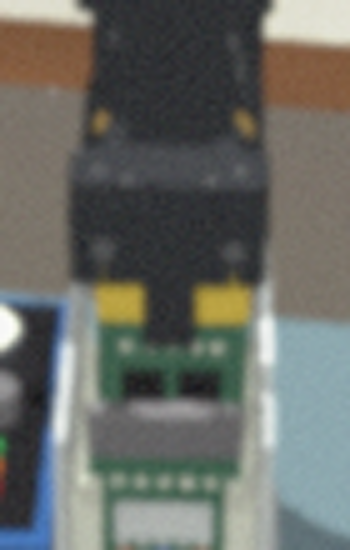

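Request:
{"api": "step_arm", "payload": {"plan": [{"hand": 0.004, "x": 0.004, "y": 0, "z": 0, "spin": 0}, {"hand": 0.004, "x": 0.008, "y": 0, "z": 0, "spin": 0}, {"hand": 0.004, "x": 0.012, "y": 0, "z": 0, "spin": 0}, {"hand": 0.004, "x": 0.016, "y": 0, "z": 0, "spin": 0}, {"hand": 0.004, "x": 0.02, "y": 0, "z": 0, "spin": 0}, {"hand": 0.004, "x": 0.023, "y": 0, "z": 0, "spin": 0}, {"hand": 0.004, "x": 0.023, "y": 0, "z": 0, "spin": 0}], "force": 50}}

```text
clock: 20.85
position: [0.5171, -0.2164, 0.118]
eef_rot: [2.148, 0.152, -2.15]
wrist_force: [0.4, 0.3, -1.0]
width: 0.0095
```

Now the connector: small steps while watching the force.

Request:
{"api": "step_arm", "payload": {"plan": [{"hand": 0.004, "x": 0.0015, "y": 0, "z": 0, "spin": 0}, {"hand": 0.004, "x": 0.003, "y": 0, "z": 0, "spin": 0}, {"hand": 0.004, "x": 0.0045, "y": 0, "z": 0, "spin": 0}, {"hand": 0.004, "x": 0.006, "y": 0, "z": 0, "spin": 0}, {"hand": 0.004, "x": 0.006, "y": 0, "z": 0, "spin": 0}]}}

```text
clock: 21.35
position: [0.5183, -0.2171, 0.1141]
eef_rot: [2.15, 0.151, -2.146]
wrist_force: [-1.5, 0.7, 3.8]
width: 0.0091
```

Request:
{"api": "step_arm", "payload": {"plan": [{"hand": 0.004, "x": 0.0015, "y": 0, "z": 0, "spin": 0}, {"hand": 0.004, "x": 0.003, "y": 0, "z": 0, "spin": 0}, {"hand": 0.004, "x": 0.0045, "y": 0, "z": 0, "spin": 0}, {"hand": 0.004, "x": 0.006, "y": 0, "z": 0, "spin": 0}, {"hand": 0.004, "x": 0.006, "y": 0, "z": 0, "spin": 0}]}}

```text
clock: 21.85
position: [0.5186, -0.2174, 0.1091]
eef_rot: [2.15, 0.15, -2.145]
wrist_force: [-3.8, 1.5, 13.2]
width: 0.0096
```

Request:
{"api": "step_arm", "payload": {"plan": [{"hand": 0.004, "x": 0.001, "y": 0, "z": 0, "spin": 0}, {"hand": 0.004, "x": 0.002, "y": 0, "z": 0, "spin": 0}, {"hand": 0.004, "x": 0.003, "y": 0, "z": 0, "spin": 0}, {"hand": 0.004, "x": 0.003, "y": 0, "z": 0, "spin": 0}]}}

```text
clock: 22.25
position: [0.5193, -0.2181, 0.1089]
eef_rot: [2.151, 0.148, -2.143]
wrist_force: [-8.3, 1.7, 25.8]
width: 0.0095
```

```bash
python3 - <<'E'
from nav import *;from h import *;import workcell,pickle
go(loc(C,.0005,.0015),.109,C["a"]+np.pi/2);print(readout.sense()["wrist_torque"].round(2))
s=workcell.get_image("side")
crop(s,280,90,350,200,5,"pics/s14.png")
E
```

```text
pos [ 0.5193 -0.2181  0.1089] w 0.0095 F [-8.3  1.7 25.8] t 22.25 q6 0.989
shift mm [-0.1 -1.9  1.6]
jaw yaw -1.4298 spin deg 0.0 tool x [ 0.0038 -0.0028 -1.    ]
[ 0.47  1.61 -0.01]
```

View pics/s14.png

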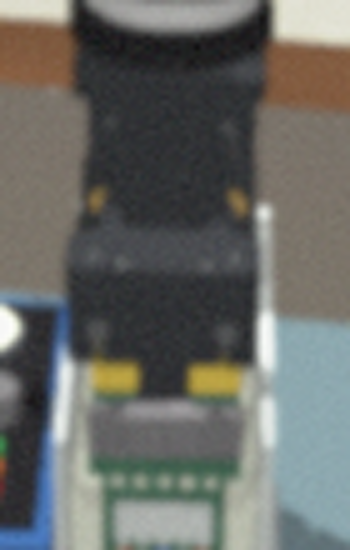

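Request:
{"api": "step_arm", "payload": {"plan": [{"hand": 0.004, "x": -0.002, "y": 0, "z": 0, "spin": 0}, {"hand": 0.004, "x": -0.003, "y": 0, "z": 0, "spin": 0}, {"hand": 0.009, "x": -0.003, "y": 0, "z": 0, "spin": 0}, {"hand": 0.014, "x": -0.003, "y": 0, "z": 0, "spin": 0}, {"hand": 0.022, "x": -0.003, "y": 0, "z": 0, "spin": 0}, {"hand": 0.03, "x": -0.004, "y": 0, "z": 0, "spin": 0}, {"hand": 0.03, "x": -0.005, "y": 0, "z": 0, "spin": 0}, {"hand": 0.03, "x": -0.005, "y": 0, "z": 0, "spin": 0}]}}

```text
clock: 23.1
position: [0.5174, -0.2166, 0.1085]
eef_rot: [2.148, 0.152, -2.149]
wrist_force: [-0.3, -0.3, 0.9]
width: 0.0297
```

Request:
{"api": "step_arm", "payload": {"plan": [{"hand": 0.03, "x": -0.01, "y": 0, "z": 0, "spin": 0}, {"hand": 0.03, "x": -0.025, "y": 0, "z": 0, "spin": 0}, {"hand": 0.03, "x": -0.045, "y": 0, "z": 0, "spin": 0}, {"hand": 0.03, "x": -0.07, "y": 0, "z": 0, "spin": 0}, {"hand": 0.03, "x": -0.1, "y": 0, "z": 0, "spin": 0}, {"hand": 0.03, "x": -0.13, "y": 0, "z": 0, "spin": 0}, {"hand": 0.03, "x": -0.15, "y": 0, "z": 0, "spin": 0}, {"hand": 0.03, "x": -0.16, "y": 0, "z": 0, "spin": 0}, {"hand": 0.03, "x": -0.16, "y": -0.03, "z": 0, "spin": 0}, {"hand": 0.03, "x": -0.16, "y": -0.07, "z": 0, "spin": 0}, {"hand": 0.03, "x": -0.16, "y": -0.11, "z": 0, "spin": 0}, {"hand": 0.03, "x": -0.16, "y": -0.15, "z": 0, "spin": 0}, {"hand": 0.03, "x": -0.16, "y": -0.19, "z": 0, "spin": 0}, {"hand": 0.03, "x": -0.16, "y": -0.22, "z": 0, "spin": 0}, {"hand": 0.03, "x": -0.16, "y": -0.23, "z": 0, "spin": 0}, {"hand": 0.03, "x": -0.16, "y": -0.23, "z": 0, "spin": 0}]}}

```text
clock: 24.7
position: [0.4849, 0.0119, 0.2688]
eef_rot: [2.147, 0.154, -2.147]
wrist_force: [-0.5, 0.0, 0.3]
width: 0.0299
```

```bash
python3 - <<'E'
from nav import *;from h import *;import workcell,pickle
go(loc(C,.0005,.0015),.109,C["a"]+np.pi/2)
s=workcell.get_image("side");t=workcell.get_image("top")
crop(s,235,125,345,245,5,"pics/s15.png");crop(t,360,135,520,275,5,"pics/t15.png");cv2.imwrite("pics/t15f.png",t["img"][:,:,::-1])
o=np.array([360,135])
for y in(.05,0,-.05):print([((proj(t,np.r_[loc(C,x,y+e),.135])[0]-o+.5)*5).round().tolist() for x in(.03,-.03) for e in(.005,-.005)],[((proj(s,np.r_[loc(C,x,y+.005),z])[0]-[235,125]+.5)*5).round().tolist() for x in(.03,-.03) for z in(.135,.115)])
E
```

```text
pos [0.4849 0.0119 0.2688] w 0.0299 F [-0.5  0.   0.3] t 24.7 q6 1.401
shift mm [159.9 230.7   0.4]
jaw yaw -1.4274 spin deg 0.14 tool x [ 0.e+00 -3.e-04 -1.e+00]
[[255.0, 349.0], [285.0, 344.0], [297.0, 526.0], [327.0, 520.0]] [[314.0, 238.0], [315.0, 283.0], [473.0, 242.0], [471.0, 287.0]]
[[405.0, 322.0], [435.0, 317.0], [449.0, 498.0], [479.0, 492.0]] [[320.0, 172.0], [320.0, 217.0], [473.0, 176.0], [471.0, 220.0]]
[[554.0, 296.0], [584.0, 290.0], [601.0, 470.0], [631.0, 465.0]] [[326.0, 111.0], [326.0, 155.0], [473.0, 115.0], [471.0, 158.0]]
```

View pics/s15.png

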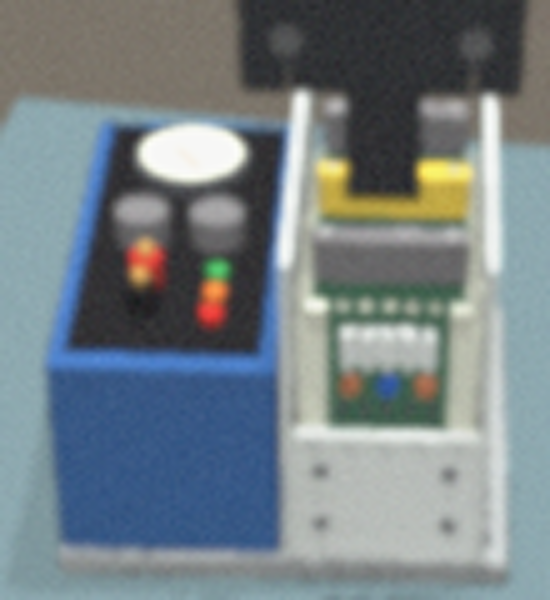

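View pics/t15.png

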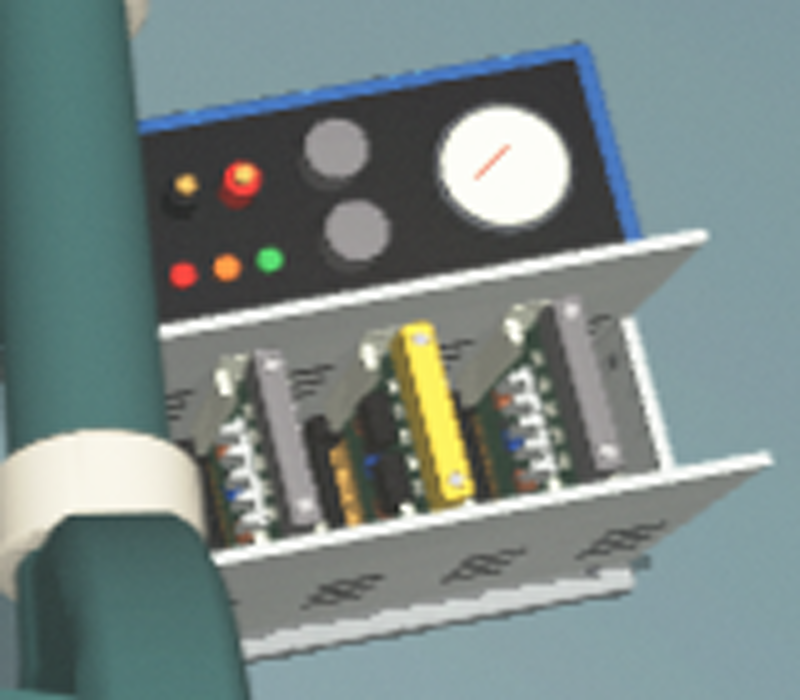

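View pics/t15f.png

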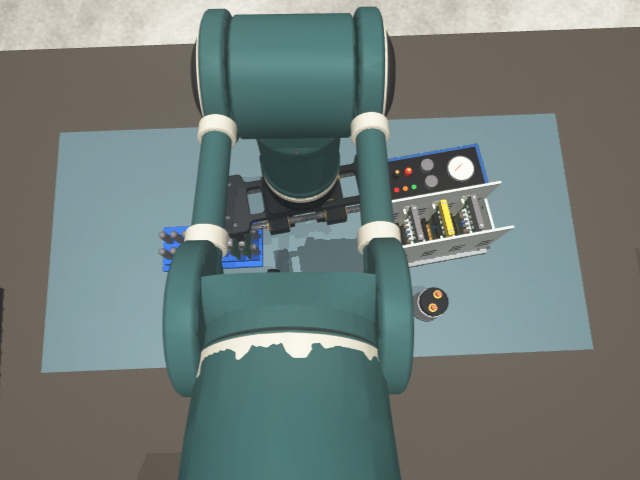

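```bash
python3 -c "
from workcell import workorder
print(workorder.close_job())"
```

```text
the job is handed in; nothing more can be done
None
```

The yellow-handled card is fitted in the middle, empty place of the test set and pressed home. I handed the job in at about 25 s of the 66 s allowed; no verdict is reported.

**What I did:**
- I drew the card out by its two ends, stood it in the stand's +50 mm gap and let go.
- I then took it again across the bar, slid it down the guides and pressed it in.
- While pressing, the force rose to about 13 N, and then to 26 N with almost no further movement at the predicted home height. I released it there and raised the gripper clear.

**Last checks:**
- **Position:** in the top picture the yellow bar lies in line with the two fitted cards, to within about 1 mm.
- **Height:** in the side picture its underside is where a home card should be, although the gripper hides the middle of the bar.
- **Facing:** the components face the same way as on the fitted cards.
- **Contact:** the wrist force was near zero and the gripper stood well clear of the cage.

**Not fully confirmed:**
- The card leaned about 2° in the grip before it went in. I left the guides to straighten it and took no separate angle measurement afterwards.
- The arm hid part of the stand and most of the screwdriver in the final pictures. The grey cards were last seen clearly standing just after the card was regrasped. The solenoid was visible at the end, in its starting place.
- Before the first move, two move calls were refused for their format, and nothing moved.

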